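# Vent the pressure pot and take off its push-and-twist filler cap

### The job

Let the pressure off the white tank by pressing its vent lever right down and letting it come right back up, at least three times. Only then open its filler: push the cap down against its spring, twist it anticlockwise to its stop and lift it off without forcing it. Set the cap down gently, upright, in the flat metal tray and let go, without disturbing the other things on the desk.

Things in the scene. Friction and masses are not known exactly. Their poses are not given: they have to be found in the camera images.
- tank: White box-shaped pressure pot fixed to the desk, 200 x 240 x 105 mm (x, y, z). Origin on the desk under its centre; z up; its x points away from the robot (give or take its yaw), y to the left. The filler neck stands on its right front part, the vent lever on its left.
- neck_mouth (a point): Centre of the filler neck's mouth, in the plane of the underside of the steel collar ring (6 mm thick, inner radius 32, outer 51 mm). z: the neck's axis, outward, leaning 25 degrees from vertical towards the robot (the tank's -x); y: level, along the tank's y; x: up the slope, away from the robot.
- neck: The same neck and frame. Its collar has two opposite notches through which the cap's lugs pass, each with an upright end-stop block. The collar is set differently each time, so the notches cannot be read from this pose. Between catch and notch the lugs stay held under the collar.
- cap_center (a point): Centre of the black filler cap, half-way up its 64 mm height; about 150 g. Round body 60 mm across, 34 mm high; on it a flat wing to grip, along the cap's x: 64 mm long, 16 mm thick (y), 30 mm tall, from 2 to 32 mm above this point along the cap's z. At the start it is locked in the neck, axes parallel to neck_mouth's, this point 20 mm outward of neck_mouth along the axis.
- cap: The same cap, origin at the centre of its flat underside, which a sprung plunger pushes up. Two opposite lugs along its x, 84 mm over both, 16 mm wide, 6 to 12 mm above the underside. To free it: push 5 mm or more down the axis (end of travel 9 mm; 12 to 17 N), hold down, turn anticlockwise seen from outside to the end stop at 45 to 77 degrees; eased off, it then rises 10 mm above the locked height.
- vent_lever (a joint): Vent lever angle, rad: 0 up at rest, 0.45 right down on its stop. It springs back by itself; needs about 4 to 7 N on its pad.
- lever_pad (a point): Middle of the top face of the vent lever's flat pad, 45 mm along the tank's x by 42 mm wide, at the lever's end nearest the robot. The hinge axis is along the tank's y, at tank x = 60, z = 138 mm; at rest the pad's point is at tank x = -39, y = 75, z = 174 mm, pressed right down at x = -45, z = 127 mm.
- tray: Flat open aluminium tray, fixed, 150 x 150 mm, rim 22 mm high, walls and floor 3 mm. Origin under its centre. Stands on the left or the right of the tank.
- parts_bin: Bystander: open grey plastic bin, 150 x 120 x 60 mm, origin under its centre; on the side opposite the tray.
- tape: Bystander: roll of yellow tape lying flat, 96 mm across, 24 mm high, origin under its centre.
- bottle: Bystander: white plastic jar with blue lid, 60 mm across, 110 mm high, origin under its centre.
- pen_cup: Bystander: black pen cup, 76 mm across, pens in it, 95 mm high, origin under its centre.
There are look-alikes about, which are no part of the job. Leave any purple or turquoise look-alike of the cap alone.

How it is judged:
By the outcome, as a careful person would: the job done as asked, in the order asked, and still so for the second after the job is handed in, with the robot touching nothing.
It also fails if it takes over 72 s, if anything falls off the work surface, if the arm or the gripper's body presses on something with over 40 N, if the wrist force passes 120 N, or if a joint passes its speed limit or range.

### The arm

A 6-joint arm with a two-finger parallel gripper is mounted at the origin on the work surface. World frame = base frame: x ahead of the robot, y to its left, z up, the work surface at z = 0. Lengths are in m, angles in rad, forces in N, time in s.
With the tool pointing down it reaches from about 0.35 to 0.875 m from the base axis. Payload 4.2 kg.
Tool frame: the origin (TCP) lies midway between the tips of the shut fingers; the grasp point (between the pads) lies 19 mm behind it (robot.grasp_offset is the distance from the TCP to the grasp point, in m); z points along the fingers, x is the direction in which the jaws open and shut, and the axes are right-handed (so a half turn about z gives the same grasp; the last joint's range is limited). The gripper opens to 85 mm and grips with 20 to 120 N. Pads are 22 mm wide; open, the fingers measure 114 mm over their backs; the gripper's body (76 mm by 85 mm) begins 54 mm behind the grasp point. The pads swing forward as they close: fully open they stand 13 mm farther back than shut.
Start: joints at [-1.006, 0.385, 0.008, 0, -1.194, -0.259], TCP at [0.188, -0.596, 0.231] pointing down, gripper open.
Joint ranges: [-3.14, 3.14], [-1.21, 2.06], [-1.07, 1.41], [-3.16, 2.05], [-2.99, -0.16], [-3.1, 3.1]. Speed limits (rad/s): [2.79, 2.79, 3.14, 3.14, 3.14, 3.14].

### API

Orientations are given as a rotation vector (axis times angle).
In Python, from workcell import robot gives the robot as it stands. The module is installed in compiled form; this text tells all that it offers.
- The arm moves only by the shell command python3 -m inch 'ROWS' [OPENING] [FORCE]. ROWS is JSON, a list of rows, each an object of numbers: "x", "y", "z": the shift along the tool's x, y, z in mm; "wx", "wy", "wz": the turn, a rotation vector about the tool's x, y, z in degrees. A call has 1 to 12 rows; each row is the pose to reach, as a shift and turn from the pose commanded when the call began, along the tool's axes at that moment; what a row does not reach only later rows make up. A row lasts 1/12 s, in which the tool goes at most 41.7 mm and 7.16 degrees, less where a joint would pass 70% of its speed; a pose out of reach is approached as far as the arm can. A call with a gripper value outside its range is refused whole. OPENING is the closure in counts, from 0 (fully open) to 255 (shut), set as the call begins (- or left out, the last holds). The fingers move at their own pace and stop on an object; FORCE is the grip in N (left out, the last holds). Time passes only in rows, so rows that repeat a pose let the fingers close. It gives the time, the measured TCP pose, the force and the opening at its end, in the units of the state.
- robot.state(): the state, without advancing time (a new reading comes with each control period).
- robot.capture(name): name is "side" or "top"; returns the picture (400x640x3 uint8, red, green, blue); there is no depth.
- robot.camera_model(name): a dict with "K" (3x3 intrinsics, pixels), "position" and "orientation" of the camera in the world. Camera axes: x right, y down, z forward; pixel columns grow to the right and rows downward; lengths in m; the calibration is good to about 2 mm. A picture is of the moment at which its call begins. camera_model takes no time and is no camera call.
- robot.finish_job(): hands the job in, once; it reports no verdict.
Trained networks look in the newest picture that a camera, given by its name, has taken for a name from the list of things; names that differ only in an ending like _2 or _b are one class to them, and where a whole thing is asked for, a point or a joint stands for the part that bears it (a point fixed in the world has none). Each returns a list of dicts, best first, with "score" (0 to 1); they miss things now and then, are a little off and sometimes report something else, mostly with a low value. They report only what shows in the picture. A call takes as long as a camera call. They do not tell look-alikes from the thing itself.
- robot.cut_out(query, camera): "region" (400x640 bool, what is visible of it) and "centre" ([column, row] in pixels, amid what is visible of it).
- robot.landmark_of(query, camera): "centre" ([column, row] in pixels: a listed point, or the origin of a listed thing).
The state is a dict: "time_s": time; "joints": joint angles; "joint_vel": joint speeds; "joint_torque": joint torques, N m; "tool_pos": TCP position; "eef_rot": TCP orientation; "ft_force": force on the tool from outside, world axes, zero at the start; "ft_torque": the same for the moment, N m; "opening": finger opening in m.
Only numpy, scipy, OpenCV 4.12 (cv2) and the standard library are available. Lean on these libraries where they do the work, as an engineer would, in place of code of your own. Each camera call takes 0.05 s, during which the arm holds its last target.

## Working session

There is one attempt and no reset: what is moved stays moved. The work goes in short steps, Python scripts to look and compute and a shell command to move; the robot and the scene stay as the last step left them, time stands still between calls to the robot, and variables do not carry over. Pictures are saved under pics/ and viewed, and the job is handed in when it is done.

```bash
mkdir -p pics; ls; python3 - <<'E'
from workcell import robot
import cv2,numpy as np
print(robot.state())
for n in ("side","top"):
    im=robot.capture(n); cv2.imwrite(f"pics/{n}0.png",im[:,:,::-1])
    print(n,robot.camera_model(n))
    for q in ("tank","cap_center","neck_mouth","lever_pad","tray","parts_bin","tape","bottle","pen_cup","cap"):
        print(q,[(np.round(d["centre"],1).tolist(),round(d["score"],2)) for d in robot.landmark_of(q,n)])
E
```

```text
pics
{'time_s': 0.0, 'joints': array([-1.00641638e+00,  3.85564254e-01,  6.61689006e-03, -5.20117440e-04,
       -1.19400789e+00, -2.58561101e-01]), 'joint_vel': array([-0.00067588,  0.00108499, -0.00089187, -0.00116612,  0.00096274,
        0.00100528]), 'joint_torque': array([-1.50440783e-04, -3.92291987e+01,  1.88409394e+01,  4.18609634e+00,
       -4.53576562e-03, -1.00616253e-05]), 'tool_pos': array([ 0.18799123, -0.59543536,  0.23021032]), 'eef_rot': array([-1.85632368e+00, -2.53222200e+00, -1.94448556e-03]), 'ft_force': array([ 0.37926896, -0.04050121,  0.623399  ]), 'ft_torque': array([ 0.02110008, -0.03479194, -0.02876074]), 'opening': 0.08520562201526662}
side {'K': array([[418.17981093,   0.        , 323.628598  ],
       [  0.        , 418.17981093, 201.76760223],
       [  0.        ,   0.        ,   1.        ]]), 'position': array([0.41784082, 0.76972883, 1.05846589]), 'orientation': array([-0.33753559,  2.82691106, -1.10262127])}
tank [([316.8, 231.5], 0.95)]
cap_center [([335.7, 178.2], 0.93), ([259.2, 198.6], 0.8), ([383.3, 261.7], 0.79), ([383.0, 220.7], 0.76)]
nec
[... 550 characters left out ...]
: array([ 0.51639806, -0.02787758,  1.09160959]), 'orientation': array([-2.16270296,  2.16981406, -0.12658892])}
tank [([330.2, 201.3], 0.65)]
cap_center [([349.5, 130.8], 0.8), ([299.3, 278.6], 0.68), ([355.8, 205.3], 0.63), ([349.9, 271.2], 0.58), ([298.5, 215.1], 0.48)]
neck_mouth [([354.7, 210.5], 0.64)]
lever_pad [([301.9, 215.2], 0.93)]
tray [([192.4, 259.3], 0.61), ([426.1, 256.4], 0.31)]
parts_bin [([429.9, 255.7], 0.67)]
tape [([407.9, 187.2], 0.67)]
bottle [([428.4, 252.7], 0.74), ([210.9, 191.0], 0.65)]
pen_cup [([449.2, 208.7], 0.89), ([428.4, 253.7], 0.68), ([357.7, 206.8], 0.24)]
cap [([305.8, 289.0], 0.89), ([359.0, 207.9], 0.87), ([341.9, 280.1], 0.64), ([338.8, 127.1], 0.6)]
```

View pics/side0.png

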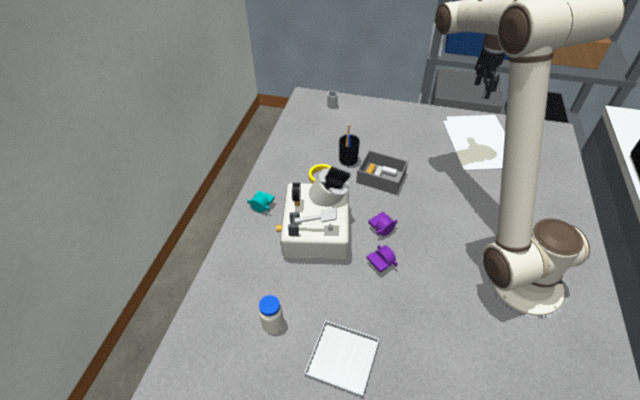

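View pics/top0.png

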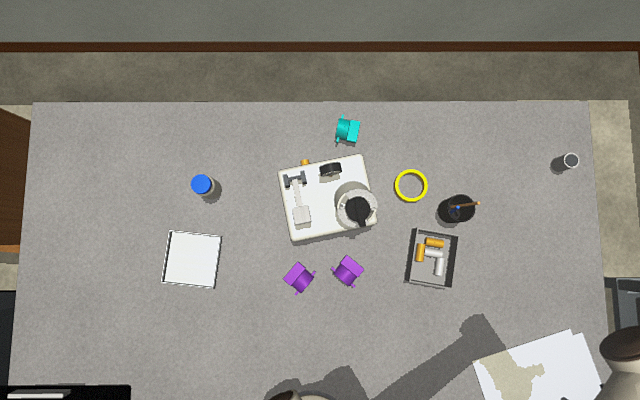

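Both views show the white tank mid-desk, with the lever pad at top (302,215) and the neck with its black cap at top (357,207), side (336,178). The tray is at top (192,259), left of the tank. The bottle is at (203,186), the tape at (411,185), the pen cup at (457,208) and the bin at (432,257).

Things that could be taken for the cap:
- Black cap in the neck: top (357,207).
- Purple ones: top (299,278) and (348,271).
- Turquoise one: top (347,130).
- Black gauge or knob on the tank: top (330,170).

By the description it's the black one in the neck. I'll check it in a close crop.

```bash
cat > h.py <<'E'
import numpy as np,cv2
from scipy.spatial.transform import Rotation as R
from workcell import robot
def ray(n,px):
    m=robot.camera_model(n);d=R.from_rotvec(m["orientation"]).as_matrix()@np.linalg.inv(m["K"])@np.array([px[0],px[1],1.])
    return m["position"],d/np.linalg.norm(d)
def tri(ps,pt):
    a,u=ray("side",ps);b,v=ray("top",pt)
    s=np.linalg.lstsq(np.c_[u,-v],b-a,rcond=None)[0]
    p,q=a+s[0]*u,b+s[1]*v
    return (p+q)/2,np.linalg.norm(p-q)
def onz(n,px,z):
    a,u=ray(n,px);return a+(z-a[2])/u[2]*u
def proj(n,P):
    m=robot.camera_model(n);c=(np.atleast_2d(P)-m["position"])@R.from_rotvec(m["orientation"]).as_matrix()
    c=c@m["K"].T;return c[:,:2]/c[:,2:]
E
python3 - <<'E'
from h import *
T=dict(tank=((316.8,231.5),(330.2,201.3)),cap_center=((335.7,178.2),(355.8,205.3)),cap=((330.2,185.6),(359,207.9)),neck=((335.4,181.6),(354.7,210.5)),pad=((331.1,211.1),(301.9,215.2)),tray=((341.6,357.2),(192.4,259.3)),bin=((380.1,179.6),(429.9,255.7)),bottle=((275.6,325.6),(210.9,191)),tape=((320.9,180.9),(407.9,187.2)),cup=((350.1,160.1),(449.2,208.7)))
for k,(s,t) in T.items():
    p,e=tri(s,t);print(k,p.round(4),round(e,4))
a=cv2.imread("pics/side0.png")[150:270,240:400];b=cv2.imread("pics/top0.png")[145:255,265:405]
cv2.imwrite("pics/c1.png",cv2.resize(a,None,fx=5,fy=5,interpolation=cv2.INTER_CUBIC));cv2.imwrite("pics/c2.png",cv2.resize(b,None,fx=5,fy=5,interpolation=cv2.INTER_CUBIC))
E
```

```text
tank [ 0.6435 -0.0589 -0.0186] 0.0025
cap_center [ 0.6039 -0.1171  0.1806] 0.0115
cap [ 0.6124 -0.1287  0.1336] 0.0096
neck [ 0.598  -0.1147  0.1686] 0.0004
pad [0.5836 0.016  0.1822] 0.0038
tray [0.4748 0.3408 0.0055] 0.005
bin [ 0.479  -0.355  -0.0239] 0.0001
bottle [ 0.671   0.2951 -0.0024] 0.0027
tape [ 0.6871 -0.2947 -0.0214] 0.0044
cup [ 0.6108 -0.4119 -0.0034] 0.0133
```

View pics/c1.png

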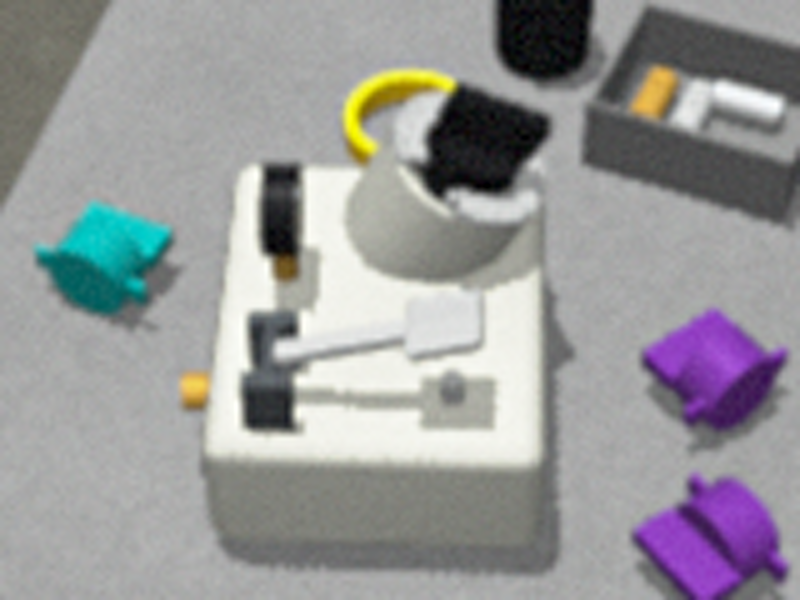

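View pics/c2.png

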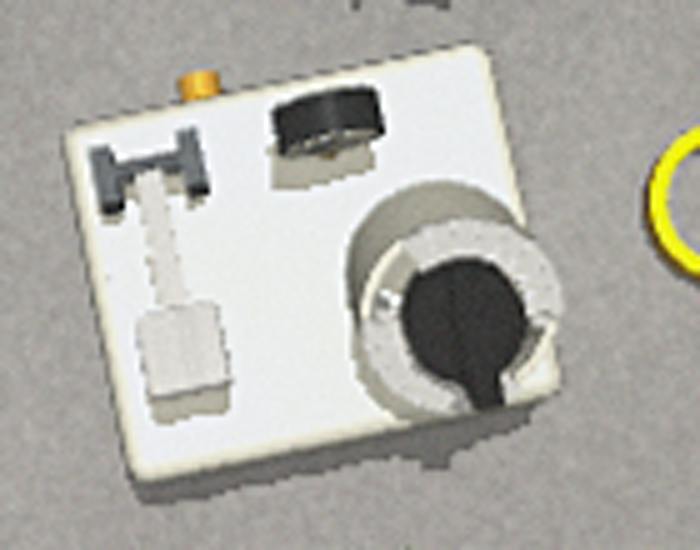

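The close crop confirms the choice: the black cap sits in the neck, its wing pointing down the slope towards the robot. Next I'll fit the tank pose and pick out the cap, pad and tray accurately.

```bash
python3 - <<'E'
from h import *
im=robot.capture("top");si=robot.capture("side")
# tank top-face corners via min-area rect of bright region, rectified at z=.105
reg=robot.cut_out("tank","top")[0]["region"]
v=im.min(axis=2); m=(reg&(v>150)).astype(np.uint8)
ys,xs=np.nonzero(m); P=np.array([onz("top",(x,y),.105)[:2] for x,y in zip(xs,ys)])
r=cv2.minAreaRect((P*1000).astype(np.float32));print("tank rect",r)
hull=cv2.convexHull((P*1000).astype(np.float32))
for q in ("tray","lever_pad","cap"):
    for cam in ("top","side"):
        for d in robot.cut_out(q,cam):
            g=d["region"];yy,xx=np.nonzero(g);print(q,cam,np.round(d["centre"],1),round(d["score"],2),g.sum(),xx.min(),xx.max(),yy.min(),yy.max())
t=robot.cut_out("tray","top")[0]["region"];ys,xs=np.nonzero(t)
P=np.array([onz("top",(x,y),.022)[:2] for x,y in zip(xs,ys)])
print("tray rect",cv2.minAreaRect((P*1000).astype(np.float32)))
for cam,pic in(("top",im),("side",si)):
  # black cap region near neck
  b=(pic.max(axis=2)<60)
  n,l,s,c=cv2.connectedComponentsWithStats(b.astype(np.uint8))
  for i in range(1,n):
    if 30<s[i,4]<3000: print(cam,"black",s[i],c[i].round(1))
E
```

```text
Traceback (most recent call last):
  File "h.py", line 13, in onz
    a,u=ray(n,px);return a+(z-a[2])/u[2]*u
        ~~~^^^^^^
  File "h.py", line 5, in ray
    m=robot.camera_model(n);d=R.from_rotvec(m["orientation"]).as_matrix()@np.linalg.inv(m["K"])@np.array([px[0],px[1],1.])
ValueError: time passes only in moves, steps and waits
```

```bash
python3 - <<'E'
s=open('h.py').read()
s=s.replace("robot.camera_model(n)","CM(n)").replace("def ray","import functools\n@functools.lru_cache(None)\ndef CM(n): return robot.camera_model(n)\ndef ray",1)
open('h.py','w').write(s)
E
python3 - <<'E'
from h import *
im=robot.capture("top");si=robot.capture("side")
np.save("top.npy",im);np.save("side.npy",si)
reg=robot.cut_out("tank","top")[0]["region"]
v=im.min(axis=2); m=(reg&(v>150)).astype(np.uint8)
ys,xs=np.nonzero(m); P=np.array([onz("top",(x,y),.105)[:2] for x,y in zip(xs,ys)])
print("tank rect",cv2.minAreaRect((P*1000).astype(np.float32)))
for q in ("tray","lever_pad","cap"):
    for cam in ("top","side"):
        for d in robot.cut_out(q,cam):
            g=d["region"];yy,xx=np.nonzero(g);print(q,cam,np.round(d["centre"],1),round(d["score"],2),g.sum(),xx.min(),xx.max(),yy.min(),yy.max())
t=robot.cut_out("tray","top")[0]["region"];ys,xs=np.nonzero(t)
P=np.array([onz("top",(x,y),.022)[:2] for x,y in zip(xs,ys)])
print("tray rect",cv2.minAreaRect((P*1000).astype(np.float32)))
for cam,pic in(("top",im),("side",si)):
  b=(pic.max(axis=2)<60)
  n,l,s,c=cv2.connectedComponentsWithStats(b.astype(np.uint8))
  for i in range(1,n):
    if 30<s[i,4]<3000: print(cam,"black",s[i],c[i].round(1))
print(robot.state()["time_s"])
E
```

```text
tank rect ((644.2096557617188, -49.7811279296875), (198.20823669433594, 241.60882568359375), 11.582448959350586)
tray top [189.6 257.3] 0.82 2967 160 222 230 287
tray top [351.2 197.3] 0.73 943 334 376 181 226
tray side [340.5 359. ] 0.87 3746 304 379 320 397
lever_pad top [298.4 207.2] 0.98 472 288 310 175 224
lever_pad side [322.6 216.1] 0.69 394 292 336 207 223
cap top [349.2 272.5] 0.82 534 333 362 256 286
cap top [347.  127.9] 0.82 487 335 359 115 142
cap top [296.4 278.1] 0.65 554 283 312 261 294
cap top [359.7 208. ] 0.63 523 346 369 196 226
cap side [384.2 220.7] 0.97 427 368 396 212 235
cap side [383.1 257.7] 0.92 582 366 397 245 272
cap side [335.1 180.8] 0.89 408 324 349 166 188
cap side [260.3 203.3] 0.66 405 247 273 191 212
tray rect ((475.8066101074219, 337.0377197265625), (161.410400390625, 152.7689208984375), 84.3082504272461)
top black [  0  42  67  10 360] [25.6 47.1]
top black [76 43 16  6 40] [84.  44.6]
top black [92 43 22  6 54] [102.2  44.6]
top black [503  42  27   6  54] [515.1  43.7]
top black [530  42 110  19 549] [594.3  46. ]
top black [ 68  48  84   4 11
[... 546 characters left out ...]
0 390  23  10 140] [282.9 395.7]
side black [499   6  31  48 790] [511.9  34.3]
side black [435  11  15  23 208] [441.7  23.2]
side black [475  34  30  65 989] [488.5  63.8]
side black [626  53  14  24  52] [633.   64.9]
side black [508  57  20   5  65] [517.   59.5]
side black [609  87  12  18  39] [614.9  95.8]
side black [545  93  23  29 488] [555.4 108. ]
side black [ 582  119   58  161 1652] [618.  191.4]
side black [340 135  19  31 455] [348.8 151.1]
side black [631 141   9  37 184] [636.4 157.3]
side black [324 168  25  21 348] [335.6 178.2]
side black [293 189   6  12  65] [295.6 194.9]
side black [289 228   9   7  54] [293.4 231.1]
side black [484 248  26  40 393] [493.7 270.8]
1.75
```

```bash
cat > fit.py <<'E'
from h import *
from scipy.optimize import minimize
yaw=np.radians(11.6)
Rt=R.from_euler('z',yaw).as_matrix()
Rn=Rt@R.from_euler('y',-np.radians(25)).as_matrix()
E
python3 - <<'E'
from fit import *
ims={"top":np.load("top.npy"),"side":np.load("side.npy")}
S=8
th=np.linspace(0,2*np.pi,48)
cyl=np.array([[.03*np.cos(t),.03*np.sin(t),z] for t in th for z in(-.014,.002)])
box=np.array([[x,y,z] for x in(-.032,.032) for y in(-.008,.008) for z in(.002,.032)])
roi={"top":(335,185,45,55),"side":(315,155,45,45)}
obs={}
for n,(x,y,w,h) in roi.items():
    g=ims[n][y:y+h,x:x+w].max(axis=2).astype(float)
    obs[n]=np.clip((120-g)/80,0,1)
def ren(n,c,spin):
    x,y,w,h=roi[n];m=np.zeros((h*S,w*S),np.uint8)
    Rs=Rn@R.from_euler('z',spin).as_matrix()
    for pts in(cyl,box):
        p=(proj(n,c+pts@Rs.T)-[x,y]+.5)*S
        cv2.fillConvexPoly(m,cv2.convexHull(p.astype(np.float32)).astype(np.int32),255)
    return cv2.resize(m,(w,h),interpolation=cv2.INTER_AREA)/255.
for cams in(("top","side"),("top",),("side",)):
    f=lambda q:sum(np.abs(ren(n,q[:3],q[3]*10)-obs[n]).sum() for n in cams)
    b=None
    for z in(.17,.185,.2):
      r=minimize(f,[.595,-.117,z,0],method="Nelder-Mead",options=dict(initial_simplex=np.array([.595,-.117,z,0])+np.vstack([np.zeros(4),np.diag([.01,.01,.01,.01])])))
      if b is None or r.fun<b.fun:b=r
    print(cams,b.x.round(4),np.degrees(b.x[3]*10),b.fun,[obs[n].sum() for n in cams])
    if len(cams)==2:c=b.x
print("neck mouth",c[:3]-.02*Rn[:,2])
print("in tank", Rt.T@(c[:3]-[.644,-.05,0]))
for n,(x,y,w,h) in roi.items():
    print(n,f"mouth landmark proj",proj(n,c[:3]-.02*Rn[:,2]))
pad=np.array([.644,-.05,0])+Rt@[-.039,.075,.174]
print("pad",pad,proj("top",pad),proj("side",pad))
o=[]
for n,(x,y,w,h) in {"top":(270,145,115,105),"side":(255,150,115,120)}.items():
    k=5;im=cv2.resize(ims[n][y:y+h,x:x+w,::-1],None,fx=k,fy=k)
    def dr(P,col,cl=True): cv2.polylines(im,[np.int32((proj(n,P)-[x,y]+.5)*k)],cl,col,1)
    a=c[:3]-.02*Rn[:,2]
    for r in(.032,.051):dr(a+.006*Rn[:,2]+np.c_[r*np.cos(th),r*np.sin(th),0*th]@Rn.T,(0,0,255))
    t=np.array([.644,-.05,0])
    dr(t+np.array([[-.1,-.12,.105],[.1,-.12,.105],[.1,.12,.105],[-.1,.12,.105]])@Rt.T,(0,200,0))
    A=np.radians(0)
    pp=np.array([[-.0225,-.021,0],[.0225,-.021,0],[.0225,.021,0],[-.0225,.021,0]])
    dr(pad+pp@Rt.T,(255,0,0))
    dr(c[:3]+np.array([[-.032,-.008,.032],[.032,-.008,.032],[.032,.008,.032],[-.032,.008,.032]])@Rn.T,(0,255,255))
    cv2.imwrite(f"pics/ov_{n}.png",im)
E
```

```text
('top', 'side') [ 0.5998 -0.1214  0.1747  0.0029] 1.6701889143174757 421.52450980392155 [np.float64(482.23750000000007), np.float64(577.0125)]
('top',) [ 6.006e-01 -1.231e-01  1.622e-01  6.000e-04] 0.3151782181285735 146.96200980392155 [np.float64(482.23750000000007)]
('side',) [ 0.601  -0.1217  0.1747 -0.0012] -0.6945915835424891 268.6389705882353 [np.float64(577.0125)]
neck mouth [ 0.60805419 -0.11971287  0.15652471]
in tank [-0.05768171 -0.06106109  0.17465086]
top mouth landmark proj [[356.15771898 206.87526532]]
side mouth landmark proj [[332.54649355 182.77414999]]
pad [0.59071572 0.0156261  0.174     ] [[302.30017369 213.32224137]] [[327.94168281 212.39388394]]
```

View pics/ov_top.png

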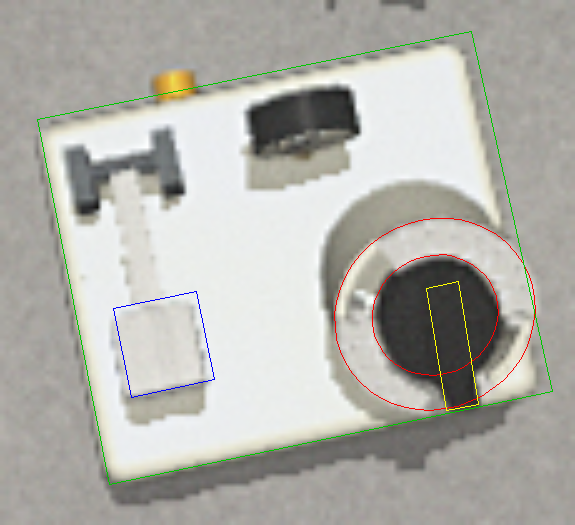

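View pics/ov_side.png

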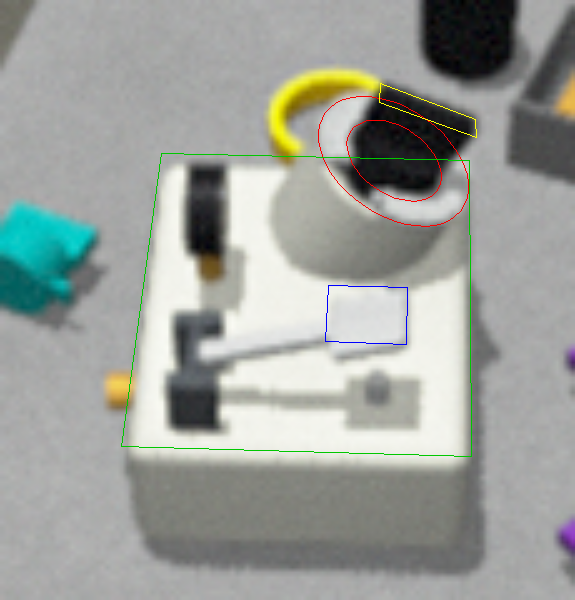

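```bash
python3 - <<'E'
from fit import *
ims={"top":np.load("top.npy"),"side":np.load("side.npy")}
S=8
th=np.linspace(0,2*np.pi,48)
cyl=np.array([[.03*np.cos(t),.03*np.sin(t),z] for t in th for z in(-.014,.002)])
lug=np.array([[.03*np.cos(t),.03*np.sin(t),z] for t in th for z in(-.014,.002)])
box=np.array([[x,y,z] for x in(-.032,.032) for y in(-.008,.008) for z in(.002,.032)])
roi={"top":(335,185,45,55),"side":(315,155,45,45)}
seed={"top":(358,205),"side":(336,178)}
obs={}
for n,(x,y,w,h) in roi.items():
    g=ims[n].max(axis=2)
    nn,l=cv2.connectedComponents((g<75).astype(np.uint8))
    m=(l==l[seed[n][1],seed[n][0]]).astype(np.uint8)
    md=cv2.dilate(m,np.ones((3,3),np.uint8))
    soft=np.where(m>0,1,np.clip((140-g.astype(float))/100,0,1)*md)
    obs[n]=soft[y:y+h,x:x+w]
def ren(n,c,spin):
    x,y,w,h=roi[n];m=np.zeros((h*S,w*S),np.uint8)
    Rs=Rn@R.from_euler('z',spin).as_matrix()
    for pts in(cyl,box):
        p=(proj(n,c+pts@Rs.T)-[x,y]+.5)*S
        cv2.fillConvexPoly(m,cv2.convexHull(p.astype(np.float32)).astype(np.int32),255)
    return cv2.resize(m,(w,h),interpolation=cv2.INTER_AREA)/255.
for cams in(("top","side"),("top",),("side",)):
    f=lambda q:sum(np.abs(ren(n,q[:3],q[3]*10)-obs[n]).sum() for n in cams)
    b=None
    for z in(.16,.175,.19):
      r=minimize(f,[.595,-.117,z,0],method="Nelder-Mead",options=dict(initial_simplex=np.array([.595,-.117,z,0])+np.vstack([np.zeros(4),np.diag([.01,.01,.01,.02])])))
      if b is None or r.fun<b.fun:b=r
    print(cams,b.x[:3].round(4),np.degrees(b.x[3]*10),b.fun,[obs[n].sum() for n in cams])
    if len(cams)==2:c=b.x
for n,(x,y,w,h) in roi.items():
    k=8
    o=cv2.resize(ims[n][y:y+h,x:x+w,::-1],None,fx=k,fy=k,interpolation=cv2.INTER_NEAREST)
    r=cv2.resize(ren(n,c[:3],c[3]*10),None,fx=k,fy=k)
    cs,_=cv2.findContours((r>.5).astype(np.uint8),0,1)
    cv2.drawContours(o,cs,-1,(0,0,255),1)
    a=c[:3]-.02*Rn[:,2]
    for rr in(.032,.051):
        cv2.polylines(o,[np.int32((proj(n,a+.006*Rn[:,2]+np.c_[rr*np.cos(th),rr*np.sin(th),0*th]@Rn.T)-[x,y]+.5)*k)],True,(0,255,0),1)
    cv2.imwrite(f"pics/f_{n}.png",o)
E
python3 -c "
import cv2,numpy as np
a=cv2.imread('pics/f_top.png');b=cv2.imread('pics/f_side.png')
o=np.zeros((440,720,3),np.uint8);o[:440,:360]=a;o[:360,360:]=b;cv2.imwrite('pics/f.png',o)"
```

```text
('top', 'side') [ 0.5995 -0.1218  0.1756] 1.73102562710727 82.07627450980392 [np.float64(538.03), np.float64(387.96)]
('top',) [ 0.5989 -0.1212  0.1799] 1.4414183151449638 24.646078431372548 [np.float64(538.03)]
('side',) [ 0.6013 -0.1286  0.1689] -0.3783327078849485 54.53137254901961 [np.float64(387.96)]
```

View pics/f.png

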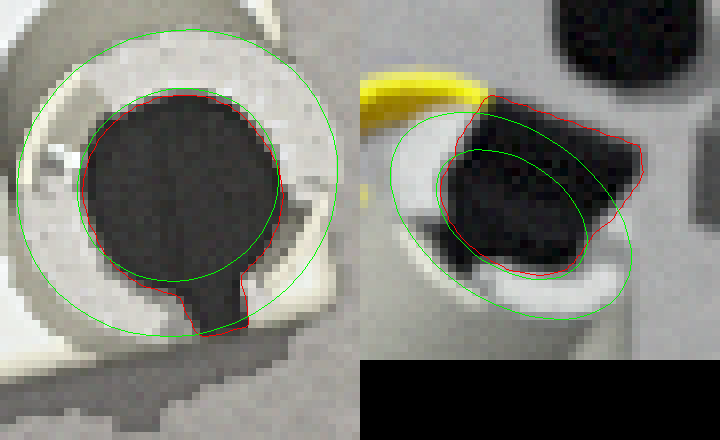

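The fit is tight: the residual is under 10 % of the silhouette, and the collar rings coincide. The cap centre is at about (0.600, -0.122, 0.176). Notches show at about 10 o'clock and 4 o'clock in the top view. Next I'll work out the move to a point above the lever.

```bash
cat >> fit.py <<'E'
cap=np.array([.5995,-.1218,.1756])
tank=np.array([.640,-.047,0])
def go(pos,Rg=None,s=None):
    s=s or robot.state();R0=R.from_rotvec(s["eef_rot"])
    d=R0.inv().apply(np.array(pos)-s["tool_pos"])*1000
    w=np.zeros(3) if Rg is None else (R0.inv()*R.from_matrix(Rg)).as_rotvec(degrees=True)
    print("shift",d.round(1),"turn",w.round(1),"|w|",np.linalg.norm(w).round(1))
def st():
    s=robot.state();print(round(s["time_s"],2),"pos",s["tool_pos"].round(4),"F",s["ft_force"].round(1),"T",s["ft_torque"].round(2),"op",round(s["opening"],4),"j",s["joints"].round(2))
E
python3 - <<'E'
from fit import *
st();M=R.from_rotvec(robot.state()["eef_rot"]).as_matrix();print(M.round(3))
for sg in(1,-1):
    G=np.c_[sg*Rt[:,1],sg*np.cross([0,0,-1],Rt[:,1]),[0,0,-1]]
    print(sg);go([.584,.018,.24],G)
    x=sg*Rn[:,1];z=-Rn[:,2];go([.584,.018,.24],np.c_[x,np.cross(z,x),z])
go([.188,-.4,.28])
E
```

```text
1.75 pos [ 0.1882 -0.596   0.2313] F [-0.1 -0.5 -0.1] T [ 0.04 -0.03  0.06] op 0.0855 j [-1.01  0.38  0.01 -0.   -1.19 -0.26]
[[-0.301  0.954  0.   ]
 [ 0.954  0.301  0.   ]
 [ 0.     0.    -1.   ]]
1
shift [466.3 562.3  -8.7] turn [ 0.  -0.   5.9] |w| 5.9
shift [466.3 562.3  -8.7] turn [-25.   -1.3   5.8] |w| 25.7
-1
shift [466.3 562.3  -8.7] turn [   0.     0.  -174.1] |w| 174.1
shift [466.3 562.3  -8.7] turn [   2.   -37.7 -170.1] |w| 174.2
shift [186.9  58.8 -48.7] turn [0. 0. 0.] |w| 0.0
```

```bash
python3 -m inch '[{"x":20,"y":20,"z":-20},{"x":40,"y":50,"z":-50,"wz":2},{"x":65,"y":80,"z":-50,"wz":4},{"x":90,"y":110,"z":-50,"wz":6},{"x":115,"y":140,"z":-50,"wz":6},{"x":141,"y":170,"z":-50,"wz":6},{"x":166,"y":200,"z":-50,"wz":6},{"x":191,"y":230,"z":-50,"wz":6},{"x":216,"y":260,"z":-50,"wz":6},{"x":241,"y":290,"z":-50,"wz":6},{"x":266,"y":320,"z":-50,"wz":6},{"x":282,"y":340,"z":-50,"wz":6}]' 255 40; python3 -c "
from fit import *
st();go([.584,.018,.24])"
```

```text
1.75 pos [ 0.1882 -0.596   0.2313] F [-0.1 -0.5 -0.1] T [ 0.04 -0.03  0.06] op 0.0855 j [-1.01  0.38  0.01 -0.   -1.19 -0.26]
shift [466.3 562.3  -8.7] turn [0. 0. 0.] |w| 0.0invalid input
```

```bash
python3 -m inch '[{"x":20,"y":20,"z":-20,"wx":0,"wy":0,"wz":0},{"x":40,"y":50,"z":-50,"wx":0,"wy":0,"wz":2}]' 255 40
```

```text
time_s: 1.92
tool_pos: [0.2197, -0.5447, 0.275]
eef_rot: [-1.902, -2.491, -0.004]
ft_force: [1.1, -0.3, 0.5]
opening: 0.0638
```

```bash
python3 -m inch --help | head -20
```

```text
invalid input: not JSON, or not a number
```

```bash
python3 -c "
from fit import *
st();G=np.c_[Rt[:,1],np.cross([0,0,-1],Rt[:,1]),[0,0,-1]];go([.584,.018,.24],G)"
```

```text
1.92 pos [ 0.2197 -0.5447  0.275 ] F [ 1.1 -0.3  0.5] T [-0.04 -0.07  0.01] op 0.0638 j [-0.91  0.3  -0.01 -0.   -1.27 -0.39]
shift [446.5 499.8  37.2] turn [-0.1 -0.4  3.7] |w| 3.7
```

```bash
python3 -m inch '[{"x":25,"y":28,"z":0,"wx":0,"wy":0,"wz":2},{"x":50,"y":56,"z":0,"wx":0,"wy":0,"wz":4},{"x":75,"y":84,"z":0,"wx":0,"wy":0,"wz":4},{"x":100,"y":112,"z":0,"wx":0,"wy":0,"wz":4},{"x":125,"y":140,"z":0,"wx":0,"wy":0,"wz":4},{"x":150,"y":168,"z":0,"wx":0,"wy":0,"wz":4},{"x":175,"y":196,"z":0,"wx":0,"wy":0,"wz":4},{"x":200,"y":224,"z":0,"wx":0,"wy":0,"wz":4},{"x":225,"y":252,"z":0,"wx":0,"wy":0,"wz":4},{"x":250,"y":280,"z":0,"wx":0,"wy":0,"wz":4},{"x":275,"y":308,"z":0,"wx":0,"wy":0,"wz":4},{"x":300,"y":336,"z":0,"wx":0,"wy":0,"wz":4}]'; python3 -c "
from fit import *
st();G=np.c_[Rt[:,1],np.cross([0,0,-1],Rt[:,1]),[0,0,-1]];go([.584,.018,.21],G)"
```

```text
time_s: 2.92
tool_pos: [0.4654, -0.1652, 0.2784]
eef_rot: [1.986, 2.433, 0.001]
ft_force: [1.0, -0.3, 0.1]
opening: 0.0001
2.92 pos [ 0.4654 -0.1652  0.2784] F [ 1.  -0.3  0.1] T [-0.03 -0.02 -0.03] op 0.0001 j [-0.01  0.13 -0.23  0.   -1.22 -1.36]
shift [155.7 152.8  68.5] turn [ 0.1  0.  -0.1] |w| 0.1
```

```bash
python3 -m inch '[{"x":28,"y":28,"z":0,"wx":0,"wy":0,"wz":0},{"x":56,"y":56,"z":0,"wx":0,"wy":0,"wz":0},{"x":84,"y":84,"z":0,"wx":0,"wy":0,"wz":0},{"x":112,"y":110,"z":10,"wx":0,"wy":0,"wz":0},{"x":138,"y":136,"z":25,"wx":0,"wy":0,"wz":0},{"x":155,"y":152,"z":45,"wx":0,"wy":0,"wz":0},{"x":155,"y":152,"z":70,"wx":0,"wy":0,"wz":0},{"x":155,"y":152,"z":70,"wx":0,"wy":0,"wz":0},{"x":155,"y":152,"z":70,"wx":0,"wy":0,"wz":0}]'; python3 - <<'E'
from fit import *
st();go([.584,.018,.21])
for n in("top","side"):
    im=robot.capture(n);x,y=(250,130) if n=="top" else (250,120)
    cv2.imwrite(f"pics/l_{n}.png",cv2.resize(im[y:y+140,x:x+140,::-1],None,fx=4,fy=4,interpolation=cv2.INTER_CUBIC))
E
```

```text
time_s: 3.67
tool_pos: [0.582, 0.0151, 0.2069]
eef_rot: [-1.985, -2.433, 0.005]
ft_force: [-0.5, -0.6, 0.7]
opening: -0.0001
3.67 pos [0.582  0.0151 0.2069] F [-0.5 -0.6  0.7] T [-0.01 -0.03  0.02] op -0.0001 j [ 0.3   0.33 -0.13  0.   -1.11 -1.67]
shift [ 2.4  2.5 -3.1] turn [0. 0. 0.] |w| 0.0
```

View pics/l_side.png

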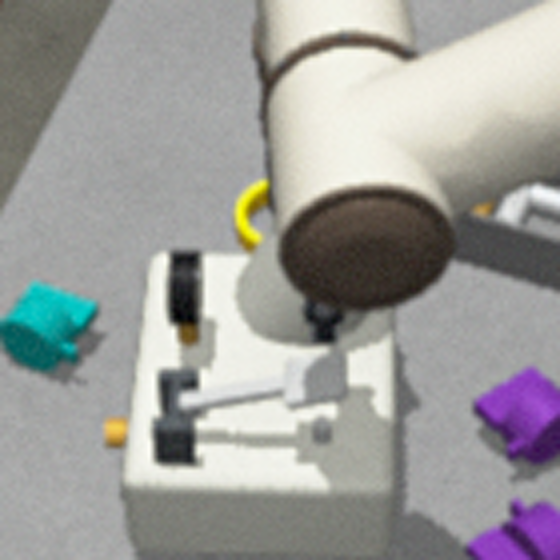

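View pics/l_top.png

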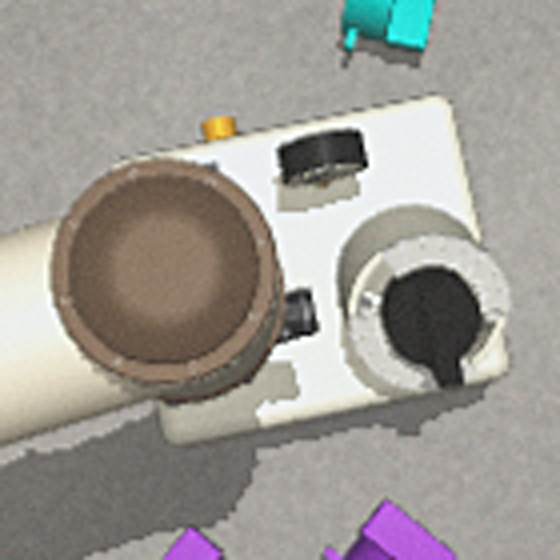

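```bash
python3 -m inch '[{"x":1,"y":2,"z":10,"wx":0,"wy":0,"wz":0},{"x":1,"y":2,"z":22,"wx":0,"wy":0,"wz":0},{"x":1,"y":2,"z":34,"wx":0,"wy":0,"wz":0},{"x":1,"y":2,"z":46,"wx":0,"wy":0,"wz":0},{"x":1,"y":2,"z":58,"wx":0,"wy":0,"wz":0},{"x":1,"y":2,"z":66,"wx":0,"wy":0,"wz":0},{"x":1,"y":2,"z":70,"wx":0,"wy":0,"wz":0},{"x":1,"y":2,"z":70,"wx":0,"wy":0,"wz":0},{"x":1,"y":2,"z":70,"wx":0,"wy":0,"wz":0}]'; python3 -c "
from fit import *
st()"
```

```text
time_s: 4.52
tool_pos: [0.5841, 0.016, 0.1387]
eef_rot: [1.988, 2.433, -0.001]
ft_force: [-3.1, -1.7, 4.5]
opening: -0.0003
4.52 pos [0.5841 0.016  0.1387] F [-3.1 -1.7  4.5] T [-0.67  1.02 -0.02] op -0.0003 j [ 0.3   0.4  -0.22  0.   -0.95 -1.68]
```

```bash
python3 -m inch '[{"x":0,"y":0,"z":4,"wx":0,"wy":0,"wz":0},{"x":0,"y":0,"z":8,"wx":0,"wy":0,"wz":0},{"x":0,"y":0,"z":11,"wx":0,"wy":0,"wz":0},{"x":0,"y":0,"z":11,"wx":0,"wy":0,"wz":0}]'; python3 -c "
from fit import *
st()"
```

```text
time_s: 4.85
tool_pos: [0.5853, 0.0164, 0.1285]
eef_rot: [1.985, 2.432, 0.002]
ft_force: [-2.7, -2.5, 5.3]
opening: -0.0001
4.85 pos [0.5853 0.0164 0.1285] F [-2.7 -2.5  5.3] T [-0.76  0.78  0.  ] op -0.0001 j [ 0.3   0.41 -0.23  0.   -0.93 -1.68]
```

```bash
python3 -m inch '[{"x":0,"y":0,"z":2,"wx":0,"wy":0,"wz":0},{"x":0,"y":0,"z":2,"wx":0,"wy":0,"wz":0},{"x":0,"y":0,"z":2,"wx":0,"wy":0,"wz":0}]'; python3 -c "
from fit import *
st()"
```

```text
time_s: 5.1
tool_pos: [0.5854, 0.0163, 0.128]
eef_rot: [1.985, 2.432, 0.002]
ft_force: [-5.4, -3.0, 12.9]
opening: 0.0003
5.1 pos [0.5854 0.0163 0.128 ] F [-5.4 -3.  12.9] T [-0.65  1.65 -0.02] op 0.0003 j [ 0.31  0.41 -0.23  0.   -0.92 -1.68]
```

Stop reached at z = 0.128: the force jumped from 5 N to 13 N. Now I'll let it up and press again, twice.

```bash
python3 -m inch '[{"x":0,"y":0,"z":-20,"wx":0,"wy":0,"wz":0},{"x":0,"y":0,"z":-45,"wx":0,"wy":0,"wz":0},{"x":0,"y":0,"z":-72,"wx":0,"wy":0,"wz":0},{"x":0,"y":0,"z":-72,"wx":0,"wy":0,"wz":0},{"x":0,"y":0,"z":-72,"wx":0,"wy":0,"wz":0},{"x":0,"y":0,"z":-72,"wx":0,"wy":0,"wz":0},{"x":0,"y":0,"z":-72,"wx":0,"wy":0,"wz":0}]'; python3 - <<'E'
from fit import *
st()
im=robot.capture("side");x,y=(250,120)
cv2.imwrite("pics/l2.png",cv2.resize(im[y:y+140,x:x+140,::-1],None,fx=4,fy=4,interpolation=cv2.INTER_CUBIC))
E
```

```text
time_s: 5.68
tool_pos: [0.5841, 0.0168, 0.1958]
eef_rot: [-1.987, -2.432, 0.001]
ft_force: [0.1, 0.3, 0.4]
opening: -0.0004
5.68 pos [0.5841 0.0168 0.1958] F [0.1 0.3 0.4] T [-0.05 -0.01  0.07] op -0.0004 j [ 0.31  0.34 -0.15 -0.   -1.08 -1.68]
```

View pics/l2.png

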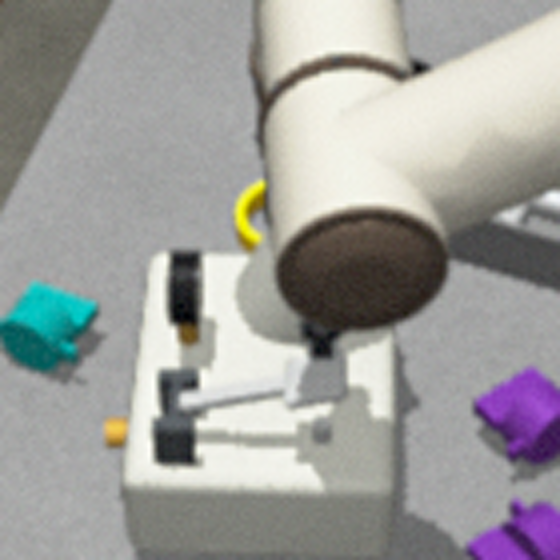

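The lever is back up: the pad is at the same crop position, (318,375), as before, and the force is 0. Presses 2, 3 and a spare 4.

```bash
python3 -m inch '[{"x":0,"y":0,"z":20,"wx":0,"wy":0,"wz":0},{"x":0,"y":0,"z":40,"wx":0,"wy":0,"wz":0},{"x":0,"y":0,"z":58,"wx":0,"wy":0,"wz":0},{"x":0,"y":0,"z":68,"wx":0,"wy":0,"wz":0},{"x":0,"y":0,"z":73,"wx":0,"wy":0,"wz":0},{"x":0,"y":0,"z":73,"wx":0,"wy":0,"wz":0},{"x":0,"y":0,"z":73,"wx":0,"wy":0,"wz":0}]';python3 -m inch '[{"x":0,"y":0,"z":-20,"wx":0,"wy":0,"wz":0},{"x":0,"y":0,"z":-45,"wx":0,"wy":0,"wz":0},{"x":0,"y":0,"z":-73,"wx":0,"wy":0,"wz":0},{"x":0,"y":0,"z":-73,"wx":0,"wy":0,"wz":0},{"x":0,"y":0,"z":-73,"wx":0,"wy":0,"wz":0},{"x":0,"y":0,"z":-73,"wx":0,"wy":0,"wz":0},{"x":0,"y":0,"z":-73,"wx":0,"wy":0,"wz":0}]'
python3 -m inch '[{"x":0,"y":0,"z":20,"wx":0,"wy":0,"wz":0},{"x":0,"y":0,"z":40,"wx":0,"wy":0,"wz":0},{"x":0,"y":0,"z":58,"wx":0,"wy":0,"wz":0},{"x":0,"y":0,"z":68,"wx":0,"wy":0,"wz":0},{"x":0,"y":0,"z":73,"wx":0,"wy":0,"wz":0},{"x":0,"y":0,"z":73,"wx":0,"wy":0,"wz":0},{"x":0,"y":0,"z":73,"wx":0,"wy":0,"wz":0}]';python3 -m inch '[{"x":0,"y":0,"z":-20,"wx":0,"wy":0,"wz":0},{"x":0,"y":0,"z":-45,"wx":0,"wy":0,"wz":0},{"x":0,"y":0,"z":-73,"wx":0,"wy":0,"wz":0},{"x":0,"y":0,"z":-73,"wx":0,"wy":0,"wz":0},{"x":0,"y":0,"z":-73,"wx":0,"wy":0,"wz":0},{"x":0,"y":0,"z":-73,"wx":0,"wy":0,"wz":0},{"x":0,"y":0,"z":-73,"wx":0,"wy":0,"wz":0}]'
```

```text
time_s: 6.32
tool_pos: [0.5841, 0.0164, 0.1275]
eef_rot: [1.985, 2.434, -0.002]
ft_force: [-10.0, 1.0, 20.8]
opening: 0.0
time_s: 6.9
tool_pos: [0.5837, 0.0166, 0.1952]
eef_rot: [-1.986, -2.431, 0.004]
ft_force: [-0.1, 0.0, -0.9]
opening: 0.0001
time_s: 7.48
tool_pos: [0.5837, 0.0162, 0.1274]
eef_rot: [1.985, 2.435, -0.004]
ft_force: [-10.5, 1.1, 20.9]
opening: 0.0001
time_s: 8.07
tool_pos: [0.5836, 0.0165, 0.1951]
eef_rot: [-1.986, -2.431, 0.004]
ft_force: [0.0, 0.6, -0.6]
opening: 0.0
```

```bash
python3 -m inch '[{"x":0,"y":0,"z":20,"wx":0,"wy":0,"wz":0},{"x":0,"y":0,"z":40,"wx":0,"wy":0,"wz":0},{"x":0,"y":0,"z":58,"wx":0,"wy":0,"wz":0},{"x":0,"y":0,"z":68,"wx":0,"wy":0,"wz":0},{"x":0,"y":0,"z":73,"wx":0,"wy":0,"wz":0},{"x":0,"y":0,"z":73,"wx":0,"wy":0,"wz":0},{"x":0,"y":0,"z":73,"wx":0,"wy":0,"wz":0}]';python3 -m inch '[{"x":0,"y":0,"z":-20,"wx":0,"wy":0,"wz":0},{"x":0,"y":0,"z":-45,"wx":0,"wy":0,"wz":0},{"x":0,"y":0,"z":-73,"wx":0,"wy":0,"wz":0},{"x":0,"y":0,"z":-95,"wx":0,"wy":0,"wz":0},{"x":0,"y":0,"z":-120,"wx":0,"wy":0,"wz":0},{"x":0,"y":0,"z":-150,"wx":0,"wy":0,"wz":0},{"x":0,"y":0,"z":-160,"wx":0,"wy":0,"wz":0},{"x":0,"y":0,"z":-160,"wx":0,"wy":0,"wz":0}]' 0; python3 - <<'E'
from fit import *
st()
x=Rn[:,1];z=-Rn[:,2];G=np.c_[x,np.cross(z,x),z]
tcp=cap+.007*Rn[:,2]
go(tcp+.08*Rn[:,2],G); print(tcp+.08*Rn[:,2])
E
```

```text
time_s: 8.65
tool_pos: [0.5837, 0.0162, 0.1274]
eef_rot: [1.985, 2.435, -0.004]
ft_force: [-10.6, 1.2, 22.1]
opening: 0.0002
time_s: 9.32
tool_pos: [0.5859, 0.0169, 0.2866]
eef_rot: [1.985, 2.431, 0.007]
ft_force: [-0.2, -0.8, -0.1]
opening: 0.0857
9.32 pos [0.5859 0.0169 0.2866] F [-0.2 -0.8 -0.1] T [ 0.01 -0.01 -0.01] op 0.0857 j [ 0.31  0.28 -0.    0.   -1.28 -1.68]
shift [-138.6  -51.4   31.9] turn [-24.7   0.   -0.1] |w| 24.7
[ 0.56348318 -0.12919319  0.25444878]
```

```bash
python3 -m inch '[{"x":-20,"y":-8,"z":0,"wx":-3,"wy":0,"wz":0},{"x":-45,"y":-17,"z":0,"wx":-8,"wy":0,"wz":0},{"x":-70,"y":-26,"z":5,"wx":-13,"wy":0,"wz":0},{"x":-95,"y":-35,"z":15,"wx":-18,"wy":0,"wz":0},{"x":-120,"y":-44,"z":25,"wx":-22,"wy":0,"wz":0},{"x":-139,"y":-51,"z":32,"wx":-24.7,"wy":0,"wz":0},{"x":-139,"y":-51,"z":32,"wx":-24.7,"wy":0,"wz":0},{"x":-139,"y":-51,"z":32,"wx":-24.7,"wy":0,"wz":0}]'; python3 - <<'E'
from fit import *
st()
x=Rn[:,1];z=-Rn[:,2];G=np.c_[x,np.cross(z,x),z]
go(cap+.006*Rn[:,2],G)
for n in("top","side"):
    im=robot.capture(n);X,y=(280,120) if n=="top" else (260,100)
    cv2.imwrite(f"pics/g_{n}.png",cv2.resize(im[y:y+120,X:X+120,::-1],None,fx=4,fy=4,interpolation=cv2.INTER_CUBIC))
E
python3 -c "
import cv2,numpy as np
cv2.imwrite('pics/g.png',np.hstack([cv2.resize(cv2.imread('pics/g_%s.png'%n),(400,400)) for n in('top','side')]))"
```

```text
time_s: 9.98
tool_pos: [0.5606, -0.1309, 0.2495]
eef_rot: [1.796, 2.192, 0.476]
ft_force: [1.1, 0.1, 0.4]
opening: 0.0852
9.98 pos [ 0.5606 -0.1309  0.2495] F [1.1 0.1 0.4] T [-0.17  0.72 -0.02] op 0.0852 j [ 0.01  0.12 -0.33 -0.12 -0.71 -1.3 ]
shift [ 1.1  5.7 77.8] turn [-0.5  0.  -0.3] |w| 0.6
```

View pics/g.png

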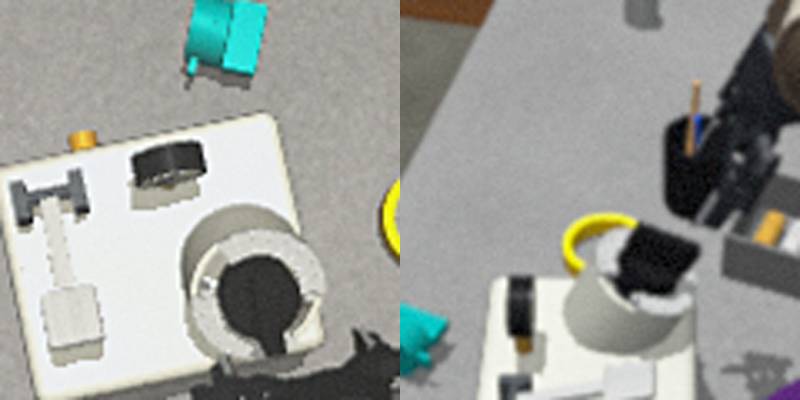

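```bash
python3 -m inch '[{"x":1,"y":3,"z":20,"wx":0,"wy":0,"wz":0},{"x":1,"y":3,"z":40,"wx":0,"wy":0,"wz":0},{"x":1,"y":3,"z":40,"wx":0,"wy":0,"wz":0},{"x":1,"y":3,"z":40,"wx":0,"wy":0,"wz":0},{"x":1,"y":3,"z":40,"wx":0,"wy":0,"wz":0}]'; python3 - <<'E'
from fit import *
st()
x=Rn[:,1];z=-Rn[:,2];G=np.c_[x,np.cross(z,x),z]
go(cap+.006*Rn[:,2],G)
for n in("top","side"):
    im=robot.capture(n);X,y=(310,155) if n=="top" else (295,130)
    cv2.imwrite(f"pics/g_{n}.png",cv2.resize(im[y:y+80,X:X+80,::-1],(400,400),interpolation=cv2.INTER_CUBIC))
cv2.imwrite('pics/g3.png',np.hstack([cv2.imread('pics/g_%s.png'%n) for n in('top','side')]))
E
```

```text
time_s: 10.5
tool_pos: [0.5818, -0.1243, 0.2175]
eef_rot: [1.788, 2.193, 0.48]
ft_force: [-0.6, -0.9, 0.6]
opening: 0.0854
10.5 pos [ 0.5818 -0.1243  0.2175] F [-0.6 -0.9  0.6] T [-0.16  0.79 -0.06] op 0.0854 j [ 0.02  0.18 -0.34 -0.13 -0.63 -1.3 ]
shift [-1.1 -1.3 39.6] turn [-0.3  0.   0. ] |w| 0.3
```

View pics/g3.png

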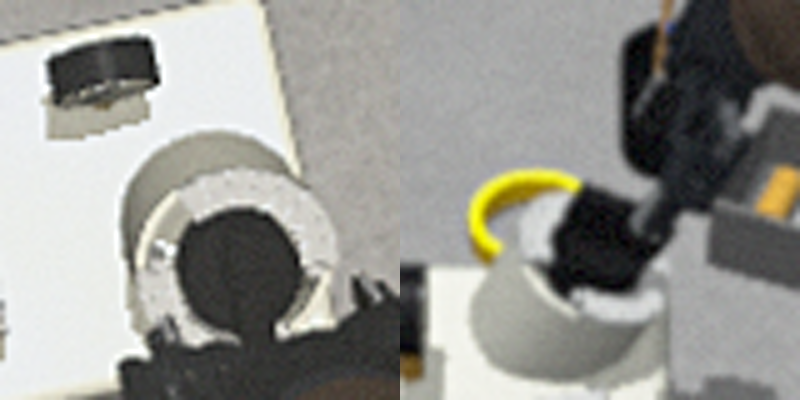

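The open fingers straddle the wing in the top view: tips at crop (165,325) and (370,290), wing at about (260,320). I'll go in.

```bash
python3 -m inch '[{"x":-1,"y":-1,"z":12,"wx":0,"wy":0,"wz":0},{"x":-1,"y":-1,"z":24,"wx":0,"wy":0,"wz":0},{"x":-1,"y":-1,"z":33,"wx":0,"wy":0,"wz":0},{"x":-1,"y":-1,"z":38,"wx":0,"wy":0,"wz":0},{"x":-1,"y":-1,"z":38,"wx":0,"wy":0,"wz":0},{"x":-1,"y":-1,"z":38,"wx":0,"wy":0,"wz":0}]'; python3 - <<'E'
from fit import *
st()
x=Rn[:,1];z=-Rn[:,2];G=np.c_[x,np.cross(z,x),z]
go(cap+.006*Rn[:,2],G)
E
```

```text
time_s: 11.1
tool_pos: [0.596, -0.1229, 0.1812]
eef_rot: [1.791, 2.193, 0.479]
ft_force: [-0.1, -0.2, 1.4]
opening: 0.0854
11.1 pos [ 0.596  -0.1229  0.1812] F [-0.1 -0.2  1.4] T [-0.18  0.81 -0.03] op 0.0854 j [ 0.02  0.24 -0.36 -0.14 -0.55 -1.29]
shift [0.3 1.  0.6] turn [-0.4  0.  -0.1] |w| 0.4
```

Now I'll close on the wing, gently at first.

```bash
python3 -m inch '[{"x":0,"y":0,"z":0,"wx":0,"wy":0,"wz":0},{"x":0,"y":0,"z":0,"wx":0,"wy":0,"wz":0},{"x":0,"y":0,"z":0,"wx":0,"wy":0,"wz":0},{"x":0,"y":0,"z":0,"wx":0,"wy":0,"wz":0},{"x":0,"y":0,"z":0,"wx":0,"wy":0,"wz":0},{"x":0,"y":0,"z":0,"wx":0,"wy":0,"wz":0},{"x":0,"y":0,"z":0,"wx":0,"wy":0,"wz":0},{"x":0,"y":0,"z":0,"wx":0,"wy":0,"wz":0},{"x":0,"y":0,"z":0,"wx":0,"wy":0,"wz":0}]' 255 40; python3 - <<'E'
from fit import *
st()
x=Rn[:,1];z=-Rn[:,2];G=np.c_[x,np.cross(z,x),z]
go(cap+.006*Rn[:,2],G)
E
```

```text
time_s: 11.85
tool_pos: [0.5959, -0.1228, 0.1824]
eef_rot: [1.79, 2.192, 0.48]
ft_force: [-3.9, 2.3, 5.6]
opening: 0.0152
11.85 pos [ 0.5959 -0.1228  0.1824] F [-3.9  2.3  5.6] T [0.31 1.2  0.26] op 0.0152 j [ 0.02  0.24 -0.36 -0.14 -0.55 -1.29]
shift [0.2 0.5 1.7] turn [-0.3  0.  -0.1] |w| 0.3
```

```bash
cat >> fit.py <<'E'
def ax():
    s=robot.state();f=Rn.T@s["ft_force"];t=Rn.T@s["ft_torque"];p=Rn.T@(s["tool_pos"]-cap)*1000
    w=(R.from_matrix(np.c_[Rn[:,1],np.cross(-Rn[:,2],Rn[:,1]),-Rn[:,2]]).inv()*R.from_rotvec(s["eef_rot"])).as_rotvec(degrees=True)
    print("t",round(s["time_s"],2),"neckF",f.round(1),"neckT",t.round(2),"p_mm",p.round(1),"turn",w.round(1),"op",round(s["opening"]*1000,1),"j",s["joints"].round(2))
E
python3 -m inch '[{"x":0,"y":0,"z":2,"wx":0,"wy":0,"wz":0},{"x":0,"y":0,"z":4,"wx":0,"wy":0,"wz":0},{"x":0,"y":0,"z":6,"wx":0,"wy":0,"wz":0},{"x":0,"y":0,"z":6,"wx":0,"wy":0,"wz":0},{"x":0,"y":0,"z":6,"wx":0,"wy":0,"wz":0}]' 255 80; python3 -c "
from fit import *
ax()"
```

```text
time_s: 12.27
tool_pos: [0.598, -0.1224, 0.1779]
eef_rot: [1.789, 2.192, 0.48]
ft_force: [-8.7, 1.6, 10.0]
opening: 0.0143
t 12.27 neckF [-3.2  3.4 12.6] neckT [1.   1.62 0.02] p_mm [-0.4 -0.3  2.7] turn [ 0.3 -0.   0. ] op 14.3 j [ 0.02  0.25 -0.36 -0.14 -0.54 -1.28]
```

```bash
python3 -m inch '[{"x":0,"y":0,"z":1.5,"wx":0,"wy":0,"wz":0},{"x":0,"y":0,"z":2.5,"wx":0,"wy":0,"wz":0},{"x":0,"y":0,"z":2.5,"wx":0,"wy":0,"wz":0},{"x":0,"y":0,"z":2.5,"wx":0,"wy":0,"wz":0}]'; python3 -c "
from fit import *
ax()"
```

```text
time_s: 12.6
tool_pos: [0.599, -0.1222, 0.1758]
eef_rot: [1.789, 2.192, 0.48]
ft_force: [-8.9, 2.6, 11.2]
opening: 0.0148
t 12.6 neckF [-2.7  4.3 13.6] neckT [1.1  1.7  0.06] p_mm [-0.4 -0.3  0.5] turn [ 0.3 -0.   0. ] op 14.8 j [ 0.02  0.25 -0.36 -0.14 -0.54 -1.28]
```

Pushed about 7 mm with 13.6 N axial. Now I'll turn anticlockwise, which is negative tool z.

```bash
python3 -m inch '[{"x":0,"y":0,"z":0,"wx":0,"wy":0,"wz":-4},{"x":0,"y":0,"z":0,"wx":0,"wy":0,"wz":-8},{"x":0,"y":0,"z":0,"wx":0,"wy":0,"wz":-12},{"x":0,"y":0,"z":0,"wx":0,"wy":0,"wz":-16},{"x":0,"y":0,"z":0,"wx":0,"wy":0,"wz":-20},{"x":0,"y":0,"z":0,"wx":0,"wy":0,"wz":-20}]'; python3 -c "
from fit import *
ax()"
python3 -m inch '[{"x":0,"y":0,"z":0,"wx":0,"wy":0,"wz":-4},{"x":0,"y":0,"z":0,"wx":0,"wy":0,"wz":-8},{"x":0,"y":0,"z":0,"wx":0,"wy":0,"wz":-12},{"x":0,"y":0,"z":0,"wx":0,"wy":0,"wz":-16},{"x":0,"y":0,"z":0,"wx":0,"wy":0,"wz":-20},{"x":0,"y":0,"z":0,"wx":0,"wy":0,"wz":-20}]'; python3 -c "
from fit import *
ax()"
```

```text
time_s: 13.1
tool_pos: [0.6001, -0.1229, 0.1768]
eef_rot: [1.356, 2.431, 0.398]
ft_force: [-7.5, -1.6, 12.0]
opening: 0.0149
t 13.1 neckF [-1.8 -0.  14.1] neckT [0.13 1.43 0.05] p_mm [ 0.8 -1.2  0.9] turn [  0.1  -0.1 -20.1] op 14.9 j [ 0.02  0.25 -0.36 -0.14 -0.54 -0.93]
time_s: 13.6
tool_pos: [0.6003, -0.123, 0.177]
eef_rot: [0.902, 2.598, 0.308]
ft_force: [-7.6, -2.0, 11.7]
opening: 0.0146
t 13.6 neckF [-2.1 -0.4 13.9] neckT [0.1  1.34 0.11] p_mm [ 1.1 -1.3  1. ] turn [  0.1  -0.1 -40.1] op 14.6 j [ 0.02  0.25 -0.36 -0.14 -0.54 -0.58]
```

```bash
python3 -m inch '[{"x":0,"y":0,"z":0,"wx":0,"wy":0,"wz":-3},{"x":0,"y":0,"z":0,"wx":0,"wy":0,"wz":-6},{"x":0,"y":0,"z":0,"wx":0,"wy":0,"wz":-8},{"x":0,"y":0,"z":0,"wx":0,"wy":0,"wz":-8}]'; python3 -c "
from fit import *
ax()"
python3 -m inch '[{"x":0,"y":0,"z":0,"wx":0,"wy":0,"wz":-3},{"x":0,"y":0,"z":0,"wx":0,"wy":0,"wz":-6},{"x":0,"y":0,"z":0,"wx":0,"wy":0,"wz":-6}]'; python3 -c "
from fit import *
ax()"
```

```text
time_s: 13.93
tool_pos: [0.6004, -0.123, 0.177]
eef_rot: [0.717, 2.644, 0.27]
ft_force: [-7.0, -1.3, 11.6]
opening: 0.0145
t 13.93 neckF [-1.6  0.2 13.5] neckT [-0.    1.28  0.02] p_mm [ 1.2 -1.4  1. ] turn [  0.1  -0.1 -48.1] op 14.5 j [ 0.02  0.25 -0.36 -0.14 -0.54 -0.44]
time_s: 14.18
tool_pos: [0.6005, -0.123, 0.1771]
eef_rot: [0.576, 2.671, 0.24]
ft_force: [-7.5, -0.8, 12.2]
opening: 0.0147
t 14.18 neckF [-1.6  0.7 14.2] neckT [-0.    1.18  0.06] p_mm [ 1.2 -1.4  1.1] turn [  0.1  -0.1 -54.1] op 14.7 j [ 0.02  0.25 -0.36 -0.14 -0.54 -0.34]
```

```bash
for i in 1; do python3 -m inch '[{"x":0,"y":0,"z":0,"wx":0,"wy":0,"wz":-3},{"x":0,"y":0,"z":0,"wx":0,"wy":0,"wz":-6},{"x":0,"y":0,"z":0,"wx":0,"wy":0,"wz":-6}]'; done; python3 -c "
from fit import *
ax()"
python3 -m inch '[{"x":0,"y":0,"z":0,"wx":0,"wy":0,"wz":-3},{"x":0,"y":0,"z":0,"wx":0,"wy":0,"wz":-5},{"x":0,"y":0,"z":0,"wx":0,"wy":0,"wz":-5}]'; python3 -c "
from fit import *
ax()"
```

```text
time_s: 14.43
tool_pos: [0.5991, -0.1227, 0.1764]
eef_rot: [0.44, 2.693, 0.212]
ft_force: [-10.3, 0.1, 13.6]
opening: 0.0145
t 14.43 neckF [-3.4  2.2 16.6] neckT [ 0.54  1.78 -0.57] p_mm [-0.2 -0.8  1. ] turn [  0.2   0.1 -59.9] op 14.5 j [ 0.02  0.25 -0.36 -0.15 -0.54 -0.24]
time_s: 14.68
tool_pos: [0.5989, -0.1226, 0.1763]
eef_rot: [0.337, 2.703, 0.193]
ft_force: [-9.3, -1.1, 14.5]
opening: 0.015
t 14.68 neckF [-2.3  0.8 17.1] neckT [ 0.65  1.68 -2.94] p_mm [-0.4 -0.7  1. ] turn [  0.1   0.1 -64.2] op 15.0 j [ 0.02  0.25 -0.36 -0.15 -0.54 -0.16]
```

End stop reached at about 60°; the moment rose to 2.9 N m. I'll relax about 4° and then ease off.

```bash
python3 -m inch '[{"x":0,"y":0,"z":0,"wx":0,"wy":0,"wz":2},{"x":0,"y":0,"z":0,"wx":0,"wy":0,"wz":4},{"x":0,"y":0,"z":0,"wx":0,"wy":0,"wz":4}]'; python3 -c "
from fit import *
ax()"
python3 -m inch '[{"x":0,"y":0,"z":-3,"wx":0,"wy":0,"wz":0},{"x":0,"y":0,"z":-6,"wx":0,"wy":0,"wz":0},{"x":0,"y":0,"z":-9,"wx":0,"wy":0,"wz":0},{"x":0,"y":0,"z":-9,"wx":0,"wy":0,"wz":0},{"x":0,"y":0,"z":-9,"wx":0,"wy":0,"wz":0}]'; python3 -c "
from fit import *
ax()"
```

```text
time_s: 14.93
tool_pos: [0.599, -0.1227, 0.1764]
eef_rot: [0.423, 2.695, 0.209]
ft_force: [-9.9, 0.4, 13.4]
opening: 0.015
t 14.93 neckF [-3.1  2.4 16.2] neckT [ 0.64  1.78 -1.16] p_mm [-0.3 -0.8  1. ] turn [  0.2   0.1 -60.6] op 15.0 j [ 0.02  0.25 -0.36 -0.15 -0.54 -0.22]
time_s: 15.35
tool_pos: [0.5963, -0.1232, 0.182]
eef_rot: [0.418, 2.697, 0.208]
ft_force: [3.0, -2.8, -2.9]
opening: 0.0144
t 15.35 neckF [ 0.9 -3.3 -3.6] neckT [-0.92  0.35 -1.33] p_mm [-0.4 -0.7  7.3] turn [  0.3   0.1 -60.8] op 14.4 j [ 0.02  0.24 -0.36 -0.14 -0.55 -0.22]
```

```bash
python3 -m inch '[{"x":0,"y":0,"z":2,"wx":0,"wy":0,"wz":0},{"x":0,"y":0,"z":2,"wx":0,"wy":0,"wz":1.5},{"x":0,"y":0,"z":2,"wx":0,"wy":0,"wz":1.5}]'; python3 - <<'E'
from fit import *
ax()
for n in("top","side"):
    im=robot.capture(n);X,y=(310,155) if n=="top" else (295,130)
    cv2.imwrite(f"pics/g_{n}.png",cv2.resize(im[y:y+80,X:X+80,::-1],(400,400),interpolation=cv2.INTER_CUBIC))
cv2.imwrite('pics/g4.png',np.hstack([cv2.imread('pics/g_%s.png'%n) for n in('top','side')]))
E
```

```text
time_s: 15.6
tool_pos: [0.5964, -0.1232, 0.182]
eef_rot: [0.447, 2.694, 0.212]
ft_force: [-4.4, -2.3, 6.9]
opening: 0.0146
t 15.6 neckF [-1.4 -1.3  8.3] neckT [-0.36  1.2  -0.42] p_mm [-0.3 -0.8  7.2] turn [  0.3   0.1 -59.6] op 14.6 j [ 0.02  0.24 -0.36 -0.14 -0.55 -0.25]
```

View pics/g4.png

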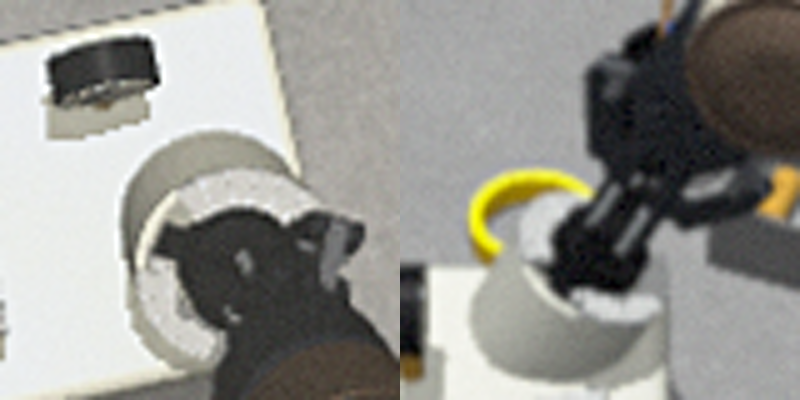

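The top crop at (165,235) shows the black lug standing in the notch against its block, so it's lined up. The sideways load probably held it by friction. I'll ease off again with less moment.

```bash
python3 -m inch '[{"x":0,"y":0,"z":0,"wx":0,"wy":0,"wz":0.5},{"x":0,"y":0,"z":-1.5,"wx":0,"wy":0,"wz":0.8},{"x":0,"y":0,"z":-3,"wx":0,"wy":0,"wz":0.8},{"x":0,"y":0,"z":-3,"wx":0,"wy":0,"wz":0.8}]'; python3 - <<'E'
from fit import *
ax()
E
```

```text
time_s: 16.03
tool_pos: [0.5951, -0.1235, 0.185]
eef_rot: [0.462, 2.692, 0.215]
ft_force: [-5.0, -1.0, 7.7]
opening: 0.0146
t 16.03 neckF [-1.3  0.1  9.1] neckT [-0.17  1.4  -0.05] p_mm [-0.2 -0.7 10.5] turn [  0.3   0.1 -59. ] op 14.6 j [ 0.02  0.24 -0.36 -0.14 -0.56 -0.26]
```

It's rising freely on the spring now (+9 N, no moment). I'll continue.

```bash
python3 -m inch '[{"x":0,"y":0,"z":-2,"wx":0,"wy":0,"wz":0},{"x":0,"y":0,"z":-4,"wx":0,"wy":0,"wz":0},{"x":0,"y":0,"z":-6,"wx":0,"wy":0,"wz":0},{"x":0,"y":0,"z":-8,"wx":0,"wy":0,"wz":0},{"x":0,"y":0,"z":-8,"wx":0,"wy":0,"wz":0},{"x":0,"y":0,"z":-8,"wx":0,"wy":0,"wz":0}]'; python3 - <<'E'
from fit import *
ax()
E
```

```text
time_s: 16.53
tool_pos: [0.5923, -0.1239, 0.1913]
eef_rot: [0.467, 2.691, 0.217]
ft_force: [-2.2, -2.7, 5.7]
opening: 0.0148
t 16.53 neckF [-0.  -2.2  6.3] neckT [-0.69  0.99 -0.01] p_mm [-0.2 -0.6 17.4] turn [  0.3   0.1 -58.7] op 14.8 j [ 0.02  0.23 -0.35 -0.14 -0.57 -0.26]
```

```bash
python3 -m inch '[{"x":0,"y":0,"z":-2,"wx":0,"wy":0,"wz":0},{"x":0,"y":0,"z":-4,"wx":0,"wy":0,"wz":0},{"x":0,"y":0,"z":-6,"wx":0,"wy":0,"wz":0},{"x":0,"y":0,"z":-8,"wx":0,"wy":0,"wz":0},{"x":0,"y":0,"z":-8,"wx":0,"wy":0,"wz":0}]'; python3 -c "
from fit import *
ax()"
python3 -m inch '[{"x":0,"y":0,"z":-5,"wx":0,"wy":0,"wz":0},{"x":0,"y":0,"z":-10,"wx":0,"wy":0,"wz":0},{"x":0,"y":0,"z":-20,"wx":0,"wy":0,"wz":0},{"x":0,"y":0,"z":-30,"wx":0,"wy":0,"wz":0},{"x":0,"y":0,"z":-40,"wx":0,"wy":0,"wz":0},{"x":0,"y":0,"z":-40,"wx":0,"wy":0,"wz":0}]'; python3 - <<'E'
from fit import *
ax()
for n in("top","side"):
    im=robot.capture(n);X,y=(300,145) if n=="top" else (295,110)
    cv2.imwrite(f"pics/g_{n}.png",cv2.resize(im[y:y+100,X:X+100,::-1],(400,400),interpolation=cv2.INTER_CUBIC))
cv2.imwrite('pics/g5.png',np.hstack([cv2.imread('pics/g_%s.png'%n) for n in('top','side')]))
E
```

```text
time_s: 16.95
tool_pos: [0.5884, -0.124, 0.1974]
eef_rot: [0.469, 2.693, 0.219]
ft_force: [-0.2, 0.4, -0.6]
opening: 0.015
t 16.95 neckF [-0.4  0.4 -0.5] neckT [0.01 0.99 0.03] p_mm [-1.1  0.1 24.5] turn [  0.3   0.2 -58.6] op 15.0 j [ 0.02  0.21 -0.35 -0.14 -0.59 -0.27]
time_s: 17.45
tool_pos: [0.573, -0.128, 0.2377]
eef_rot: [0.468, 2.686, 0.219]
ft_force: [0.3, 0.6, -0.8]
opening: 0.0147
t 17.45 neckF [ 0.   0.5 -0.9] neckT [-0.03  0.97 -0.  ] p_mm [ 1.6 -0.7 67.8] turn [  0.1  -0.1 -58.7] op 14.7 j [ 0.01  0.15 -0.33 -0.13 -0.67 -0.28]
```

View pics/g5.png

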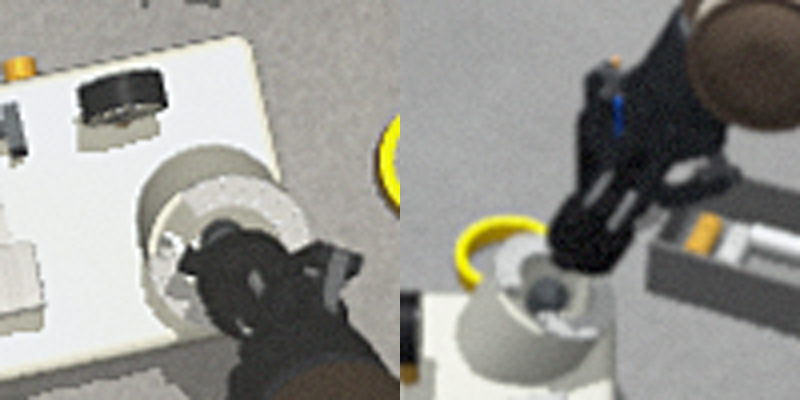

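The cap is off, and the open neck with its plunger is visible at side crop (548,290). Next I'll work out the carry to the tray and check the tray's position from the two views.

```bash
python3 - <<'E'
from fit import *
ims={"top":np.load("top.npy"),"side":np.load("side.npy")}
for n in ims:
    im=ims[n];x,y=(150,220) if n=="top" else (295,310)
    cv2.imwrite(f"pics/t_{n}.png",cv2.resize(im[y:y+85,x:x+90,::-1],None,fx=4,fy=4,interpolation=cv2.INTER_NEAREST))
cv2.imwrite("pics/t.png",np.hstack([cv2.imread(f"pics/t_{n}.png") for n in ims]))
s=robot.state();R0=R.from_rotvec(s["eef_rot"]).as_matrix()
x=R0[:,0].copy();x[2]=0;x/=np.linalg.norm(x);z=np.array([0,0,-1.]);G=np.c_[x,np.cross(z,x),z]
print("az",np.degrees(np.arctan2(x[1],x[0])))
go([.555,-.10,.32],G,s);go([.475,.338,.30],G,s)
E
```

```text
az 157.69602073660775
shift [ -5.5  39.2 -81.8] turn [13.3 20.9  2.5] |w| 24.9
shift [225.9 419.4 -59.9] turn [13.3 20.9  2.5] |w| 24.9
```

View pics/t.png

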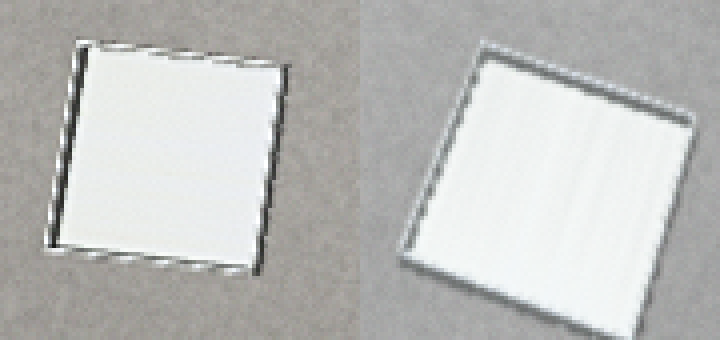

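```bash
python3 - <<'E'
from fit import *
P=[(170,230.5),(221.5,236.5),(214.5,288),(162,282)];Q=[(326,320.5),(378.3,340),(363.5,394.5),(305.5,375)]
X=[tri(q,p) for p,q in zip(P,Q)];[print(a.round(4),round(e,4)) for a,e in X];print(np.mean([a for a,e in X],0).round(4))
E
python3 -m inch '[{"x":-1,"y":4,"z":-12,"wx":0,"wy":0,"wz":0},{"x":-2,"y":10,"z":-30,"wx":2,"wy":3,"wz":0},{"x":-3,"y":18,"z":-50,"wx":5,"wy":8,"wz":1},{"x":-4,"y":28,"z":-70,"wx":8,"wy":13,"wz":1.5},{"x":-5,"y":39,"z":-82,"wx":11,"wy":17,"wz":2},{"x":0,"y":50,"z":-82,"wx":13.3,"wy":20.9,"wz":2.5},{"x":0,"y":50,"z":-82,"wx":13.3,"wy":20.9,"wz":2.5},{"x":0,"y":50,"z":-82,"wx":13.3,"wy":20.9,"wz":2.5}]'; python3 - <<'E'
from fit import *
s=robot.state();R0=R.from_rotvec(s["eef_rot"]).as_matrix();print(R0.round(3));st()
go([.475,.338,.30])
E
```

```text
[0.5344 0.3376 0.1774] 0.0298
[ 0.4654  0.2649 -0.0039] 0.145
[ 0.3851  0.3393 -0.2167] 0.0405
[0.4802 0.4134 0.0819] 0.1348
[0.4663 0.3388 0.0097]
time_s: 18.22
tool_pos: [0.5542, -0.087, 0.3181]
eef_rot: [-0.605, -3.08, -0.001]
ft_force: [-0.7, -1.5, -1.4]
opening: 0.0145
[[-0.926  0.378 -0.003]
 [ 0.378  0.926  0.001]
 [ 0.003 -0.    -1.   ]]
18.22 pos [ 0.5542 -0.087   0.3181] F [-0.7 -1.5 -1.4] T [-0.03  0.02  0.02] op 0.0145 j [ 0.13  0.23  0.   -0.   -1.35 -0.52]
shift [234.1 363.5  18.7] turn [0. 0. 0.] |w| 0.0
```

```bash
python3 - <<'E'
from fit import *
P=[(170,230.5),(221.5,236.5),(214.5,288),(162,282)];Q=[(305.5,375),(326,320.5),(378.3,340),(363.5,394.5)]
X=[tri(q,p) for p,q in zip(P,Q)];[print(a.round(4),round(e,4)) for a,e in X];print(np.mean([a for a,e in X],0).round(4))
E
python3 -m inch '[{"x":10,"y":15,"z":0,"wx":0,"wy":0,"wz":0},{"x":30,"y":45,"z":0,"wx":0,"wy":0,"wz":0},{"x":50,"y":77,"z":0,"wx":0,"wy":0,"wz":0},{"x":70,"y":110,"z":0,"wx":0,"wy":0,"wz":0},{"x":92,"y":143,"z":0,"wx":0,"wy":0,"wz":0},{"x":114,"y":176,"z":0,"wx":0,"wy":0,"wz":0},{"x":136,"y":210,"z":0,"wx":0,"wy":0,"wz":0},{"x":158,"y":243,"z":0,"wx":0,"wy":0,"wz":0},{"x":180,"y":276,"z":0,"wx":0,"wy":0,"wz":0},{"x":200,"y":308,"z":0,"wx":0,"wy":0,"wz":0},{"x":220,"y":340,"z":0,"wx":0,"wy":0,"wz":0},{"x":234,"y":363,"z":0,"wx":0,"wy":0,"wz":0}]';python3 -m inch '[{"x":0,"y":0,"z":20,"wx":0,"wy":0,"wz":0},{"x":0,"y":0,"z":45,"wx":0,"wy":0,"wz":0},{"x":0,"y":0,"z":75,"wx":0,"wy":0,"wz":0},{"x":0,"y":0,"z":105,"wx":0,"wy":0,"wz":0},{"x":0,"y":0,"z":135,"wx":0,"wy":0,"wz":0},{"x":0,"y":0,"z":160,"wx":0,"wy":0,"wz":0},{"x":0,"y":0,"z":180,"wx":0,"wy":0,"wz":0},{"x":0,"y":0,"z":180,"wx":0,"wy":0,"wz":0},{"x":0,"y":0,"z":180,"wx":0,"wy":0,"wz":0}]'; python3 - <<'E'
from fit import *
st();go([.475,.338,.06])
for n in("top","side"):
    im=robot.capture(n);np.save(f"{n}2.npy",im);X,y=(140,190) if n=="top" else (270,270)
    cv2.imwrite(f"pics/g_{n}.png",cv2.resize(im[y:y+130,X:X+130,::-1],(400,400),interpolation=cv2.INTER_CUBIC))
cv2.imwrite('pics/g6.png',np.hstack([cv2.imread('pics/g_%s.png'%n) for n in('top','side')]))
E
```

```text
[0.5549 0.407  0.0088] 0.0009
[0.5379 0.2563 0.0135] 0.0011
[0.3921 0.2742 0.0069] 0.0023
[0.4083 0.4209 0.0154] 0.0019
[0.4733 0.3396 0.0112]
time_s: 19.22
tool_pos: [0.4737, 0.3386, 0.3191]
eef_rot: [-0.606, -3.081, -0.001]
ft_force: [-0.6, -0.0, -1.3]
opening: 0.0149
time_s: 19.97
tool_pos: [0.4743, 0.3356, 0.139]
eef_rot: [-0.608, -3.08, 0.003]
ft_force: [-0.3, 0.0, -0.3]
opening: 0.0144
19.97 pos [0.4743 0.3356 0.139 ] F [-0.3  0.  -0.3] T [ 0.04 -0.04 -0.  ] op 0.0144 j [ 0.89  0.39 -0.23 -0.   -0.95 -1.28]
shift [ 0.1  2.6 79. ] turn [0. 0. 0.] |w| 0.0
```

View pics/g6.png

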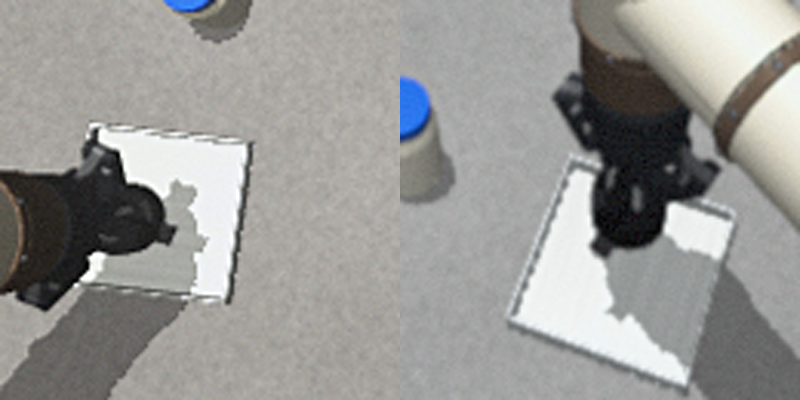

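The tray centre is at (0.473, 0.340), agreeing within 3 mm. The cap hangs upright over the tray, lug side visible. I'll lower it, then feel for the floor.

```bash
python3 -m inch '[{"x":0,"y":1,"z":20,"wx":0,"wy":0,"wz":0},{"x":0,"y":2,"z":42,"wx":0,"wy":0,"wz":0},{"x":0,"y":2,"z":62,"wx":0,"wy":0,"wz":0},{"x":0,"y":2,"z":78,"wx":0,"wy":0,"wz":0},{"x":0,"y":2,"z":84,"wx":0,"wy":0,"wz":0},{"x":0,"y":2,"z":84,"wx":0,"wy":0,"wz":0},{"x":0,"y":2,"z":84,"wx":0,"wy":0,"wz":0}]';python3 -m inch '[{"x":0,"y":0,"z":1,"wx":0,"wy":0,"wz":0},{"x":0,"y":0,"z":2,"wx":0,"wy":0,"wz":0},{"x":0,"y":0,"z":3,"wx":0,"wy":0,"wz":0},{"x":0,"y":0,"z":4,"wx":0,"wy":0,"wz":0},{"x":0,"y":0,"z":4,"wx":0,"wy":0,"wz":0}]'; python3 -m inch '[{"x":0,"y":0,"z":1,"wx":0,"wy":0,"wz":0},{"x":0,"y":0,"z":2,"wx":0,"wy":0,"wz":0},{"x":0,"y":0,"z":2,"wx":0,"wy":0,"wz":0}]'
```

```text
time_s: 20.65
tool_pos: [0.4761, 0.3395, 0.0573]
eef_rot: [0.607, 3.082, 0.004]
ft_force: [0.0, 0.8, -1.0]
opening: 0.0146
time_s: 21.07
tool_pos: [0.4752, 0.3387, 0.052]
eef_rot: [-0.608, -3.081, -0.001]
ft_force: [-0.3, -0.0, -1.9]
opening: 0.0145
time_s: 21.32
tool_pos: [0.4751, 0.3386, 0.0495]
eef_rot: [-0.608, -3.081, 0.0]
ft_force: [-0.8, -0.0, -1.0]
opening: 0.0149
```

```bash
python3 -m inch '[{"x":0,"y":0,"z":1,"wx":0,"wy":0,"wz":0},{"x":0,"y":0,"z":2,"wx":0,"wy":0,"wz":0},{"x":0,"y":0,"z":2,"wx":0,"wy":0,"wz":0}]';python3 -m inch '[{"x":0,"y":0,"z":1,"wx":0,"wy":0,"wz":0},{"x":0,"y":0,"z":2,"wx":0,"wy":0,"wz":0},{"x":0,"y":0,"z":2,"wx":0,"wy":0,"wz":0}]'; python3 -m inch '[{"x":0,"y":0,"z":1,"wx":0,"wy":0,"wz":0},{"x":0,"y":0,"z":1,"wx":0,"wy":0,"wz":0},{"x":0,"y":0,"z":1,"wx":0,"wy":0,"wz":0}]'
```

```text
time_s: 21.57
tool_pos: [0.4751, 0.3386, 0.0475]
eef_rot: [-0.608, -3.081, 0.0]
ft_force: [0.3, 0.2, -1.2]
opening: 0.0148
time_s: 21.82
tool_pos: [0.4751, 0.3386, 0.0456]
eef_rot: [-0.608, -3.081, 0.0]
ft_force: [-0.4, -0.6, -2.4]
opening: 0.0146
time_s: 22.07
tool_pos: [0.4751, 0.3387, 0.0447]
eef_rot: [-0.607, -3.081, -0.0]
ft_force: [0.1, 0.5, -1.6]
opening: 0.0146
```

```bash
for a in 1; do python3 -m inch '[{"x":0,"y":0,"z":1,"wx":0,"wy":0,"wz":0},{"x":0,"y":0,"z":1,"wx":0,"wy":0,"wz":0},{"x":0,"y":0,"z":1,"wx":0,"wy":0,"wz":0}]' | sed -n 2,4p; python3 -m inch '[{"x":0,"y":0,"z":1,"wx":0,"wy":0,"wz":0},{"x":0,"y":0,"z":1,"wx":0,"wy":0,"wz":0},{"x":0,"y":0,"z":1,"wx":0,"wy":0,"wz":0}]'| sed -n 2,4p; done
```

```text
tool_pos: [0.4752, 0.3387, 0.0438]
eef_rot: [-0.608, -3.081, -0.0]
ft_force: [0.6, -0.1, -1.1]
tool_pos: [0.4751, 0.3387, 0.0427]
eef_rot: [-0.607, -3.081, -0.0]
ft_force: [-0.4, -0.7, -1.8]
```

```bash
python3 -m inch '[{"x":0,"y":0,"z":1,"wx":0,"wy":0,"wz":0},{"x":0,"y":0,"z":1,"wx":0,"wy":0,"wz":0},{"x":0,"y":0,"z":1,"wx":0,"wy":0,"wz":0}]' | sed -n 2,4p; python3 -m inch '[{"x":0,"y":0,"z":1,"wx":0,"wy":0,"wz":0},{"x":0,"y":0,"z":1,"wx":0,"wy":0,"wz":0},{"x":0,"y":0,"z":1,"wx":0,"wy":0,"wz":0}]'| sed -n 2,4p;  python3 - <<'E'
from fit import *
for n in("top","side"):
    im=robot.capture(n);X,y=(140,190) if n=="top" else (270,270)
    cv2.imwrite(f"pics/g_{n}.png",cv2.resize(im[y:y+130,X:X+130,::-1],(400,400),interpolation=cv2.INTER_CUBIC))
cv2.imwrite('pics/g7.png',np.hstack([cv2.imread('pics/g_%s.png'%n) for n in('top','side')]))
E
```

```text
tool_pos: [0.4751, 0.3387, 0.0418]
eef_rot: [-0.607, -3.081, -0.0]
ft_force: [0.1, -0.1, -2.1]
tool_pos: [0.4752, 0.3387, 0.0408]
eef_rot: [-0.608, -3.081, -0.0]
ft_force: [-0.1, 1.0, -0.6]
```

View pics/g7.png

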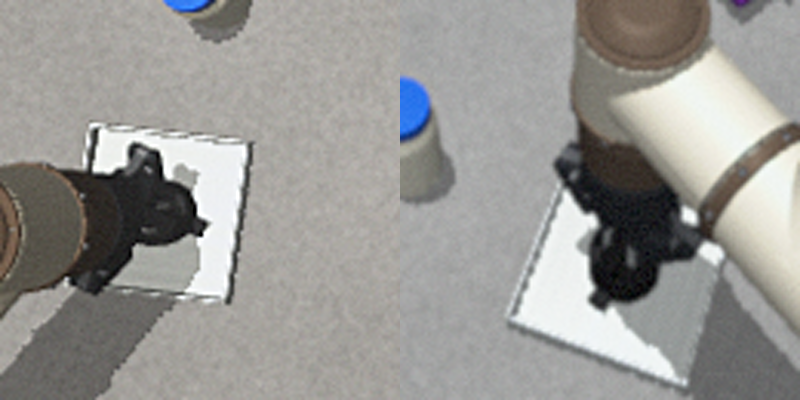

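```bash
python3 -m inch '[{"x":0,"y":0,"z":1,"wx":0,"wy":0,"wz":0},{"x":0,"y":0,"z":1,"wx":0,"wy":0,"wz":0},{"x":0,"y":0,"z":1,"wx":0,"wy":0,"wz":0}]' | sed -n 2,4p; python3 -m inch '[{"x":0,"y":0,"z":1,"wx":0,"wy":0,"wz":0},{"x":0,"y":0,"z":1,"wx":0,"wy":0,"wz":0},{"x":0,"y":0,"z":1,"wx":0,"wy":0,"wz":0}]'| sed -n 2,4p
```

```text
tool_pos: [0.4753, 0.3389, 0.0404]
eef_rot: [-0.607, -3.081, -0.001]
ft_force: [-1.0, 0.2, 3.4]
tool_pos: [0.4753, 0.339, 0.0403]
eef_rot: [-0.607, -3.082, -0.001]
ft_force: [-3.4, -0.6, 8.9]
```

```bash
python3 -m inch '[{"x":0,"y":0,"z":1,"wx":0,"wy":0,"wz":0},{"x":0,"y":0,"z":1,"wx":0,"wy":0,"wz":0},{"x":0,"y":0,"z":1,"wx":0,"wy":0,"wz":0}]' | sed -n 2,4p
```

```text
tool_pos: [0.4753, 0.339, 0.0402]
eef_rot: [-0.606, -3.082, -0.001]
ft_force: [-5.1, -1.5, 14.4]
```

Contact with the floor at TCP z = 0.0404, as expected. I'll ease off the excess and release.

```bash
python3 -m inch '[{"x":0,"y":0,"z":-2,"wx":0,"wy":0,"wz":0},{"x":0,"y":0,"z":-2,"wx":0,"wy":0,"wz":0}]' 255 20; python3 -m inch '[{"x":0,"y":0,"z":0,"wx":0,"wy":0,"wz":0},{"x":0,"y":0,"z":0,"wx":0,"wy":0,"wz":0},{"x":0,"y":0,"z":0,"wx":0,"wy":0,"wz":0},{"x":0,"y":0,"z":0,"wx":0,"wy":0,"wz":0},{"x":0,"y":0,"z":0,"wx":0,"wy":0,"wz":0},{"x":0,"y":0,"z":0,"wx":0,"wy":0,"wz":0}]' 0; python3 -c "
from fit import *
st()"
```

```text
time_s: 24.08
tool_pos: [0.4754, 0.3391, 0.0403]
eef_rot: [-0.607, -3.082, -0.003]
ft_force: [-2.4, 1.3, 3.9]
opening: 0.0147
time_s: 24.58
tool_pos: [0.4752, 0.3386, 0.0396]
eef_rot: [-0.608, -3.081, 0.0]
ft_force: [-0.1, 0.9, 0.1]
opening: 0.0847
24.58 pos [0.4752 0.3386 0.0396] F [-0.1  0.9  0.1] T [-0.03 -0.01  0.03] op 0.0847 j [ 0.9   0.52 -0.32 -0.   -0.73 -1.28]
```

```bash
python3 -m inch '[{"x":0,"y":0,"z":-8,"wx":0,"wy":0,"wz":0},{"x":0,"y":0,"z":-20,"wx":0,"wy":0,"wz":0},{"x":0,"y":0,"z":-45,"wx":0,"wy":0,"wz":0},{"x":0,"y":0,"z":-75,"wx":0,"wy":0,"wz":0},{"x":0,"y":0,"z":-110,"wx":0,"wy":0,"wz":0},{"x":0,"y":0,"z":-145,"wx":0,"wy":0,"wz":0},{"x":0,"y":0,"z":-180,"wx":0,"wy":0,"wz":0},{"x":0,"y":0,"z":-215,"wx":0,"wy":0,"wz":0},{"x":0,"y":0,"z":-250,"wx":0,"wy":0,"wz":0},{"x":0,"y":0,"z":-260,"wx":0,"wy":0,"wz":0}]';python3 -m inch '[{"x":0,"y":-30,"z":0,"wx":0,"wy":0,"wz":0},{"x":0,"y":-60,"z":0,"wx":0,"wy":0,"wz":0},{"x":0,"y":-95,"z":0,"wx":0,"wy":0,"wz":0},{"x":0,"y":-130,"z":0,"wx":0,"wy":0,"wz":0},{"x":0,"y":-165,"z":0,"wx":0,"wy":0,"wz":0},{"x":0,"y":-200,"z":0,"wx":0,"wy":0,"wz":0},{"x":0,"y":-230,"z":0,"wx":0,"wy":0,"wz":0},{"x":0,"y":-230,"z":0,"wx":0,"wy":0,"wz":0},{"x":0,"y":-230,"z":0,"wx":0,"wy":0,"wz":0}]';  python3 - <<'E'
from fit import *
st()
for n in("top","side"):
    im=robot.capture(n);cv2.imwrite(f"pics/end_{n}.png",im[:,:,::-1]); X,y=(140,190) if n=="top" else (270,270)
    cv2.imwrite(f"pics/g_{n}.png",cv2.resize(im[y:y+130,X:X+130,::-1],(400,400),interpolation=cv2.INTER_CUBIC))
cv2.imwrite('pics/g8.png',np.hstack([cv2.imread('pics/g_%s.png'%n) for n in('top','side')]))
E
```

```text
time_s: 25.42
tool_pos: [0.4774, 0.3396, 0.3076]
eef_rot: [0.605, 3.076, 0.015]
ft_force: [-0.3, 0.5, 0.6]
opening: 0.0852
time_s: 26.17
tool_pos: [0.3877, 0.1246, 0.3007]
eef_rot: [0.61, 3.082, 0.003]
ft_force: [-0.5, 0.1, -0.5]
opening: 0.0854
26.17 pos [0.3877 0.1246 0.3007] F [-0.5  0.1 -0.5] T [ 0.03 -0.03 -0.01] op 0.0854 j [ 0.71 -0.05 -0.35 -0.   -1.27 -1.1 ]
```

View pics/g8.png

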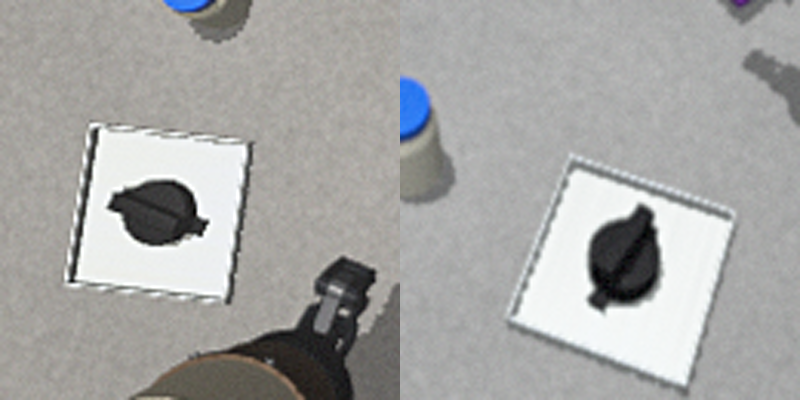

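View pics/end_side.png

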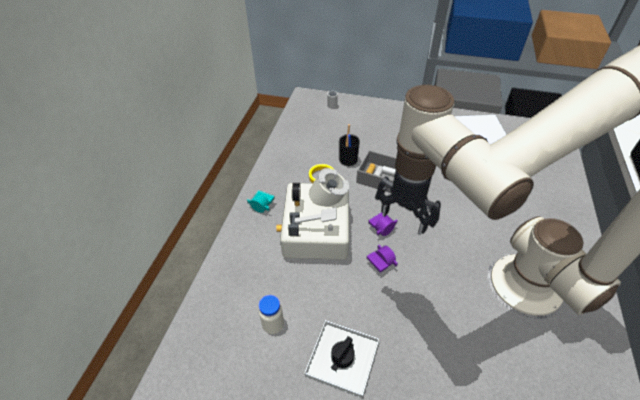

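View pics/end_top.png

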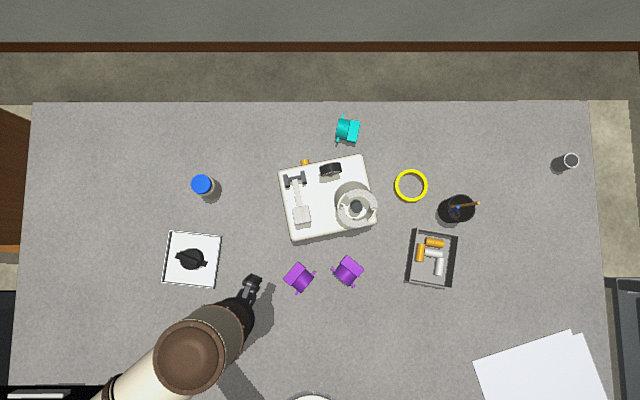

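The cap stands upright near the tray's centre: top (191,259), side (343,353). The neck is open and the lever is up. The bottle, tape, cup, bin and look-alikes sit at the same pixels as at the start. I'm handing in.

```bash
python3 -c "
from workcell import robot
print(robot.finish_job())"
```

```text
the job is handed in; nothing more can be done
None
```

The job is done and handed in at about 26 s: the tank is vented, the cap is off, and it stands upright and released near the middle of the tray.

- **Venting:** I pressed the lever to its stop four times (z about 0.128 m, 13–22 N on the stop). The first three times I let it up clear of the fingers before pressing again, with the force back to 0. After the fourth it is up in the final pictures.
- **Opening the cap:** I pushed it down about 7 mm at 14 N and turned it anticlockwise to its stop at about 60°. At the stop the moment briefly reached 2.9 N m. The first ease-off stuck with about 4 N of pull, so I relaxed the turn. The cap then rose on its spring and lifted off freely.
- **Placing the cap:** It touched the tray floor at up to 14 N before I eased off and released it.

In the final pictures the neck is open, and the bottle, tape, pen cup, bin and coloured look-alikes are at their starting pixels. The gripper was well clear of everything at hand-in. One early move command was refused as invalid and moved nothing, and no check disagreed by the end.

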